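# Flip the hex key and tighten the citrus press's clamp screw

## Task

The cup arm of the citrus press slips on its column because its clamp screw has only been run in finger-tight, and the L-shaped hex key still stands in it by its long arm. Draw the key out, flip it to seat its short arm fully in the screw, and lever the screw tight with the long arm, clockwise, stopping as soon as it comes up solid so that neither key nor screw is strained. Then take the key out, lay it flat on the worktop clear of the press, and leave the glass, the lemon and the mug where they are.

Things in the scene. Friction and masses are not known exactly. Their poses are not given: they have to be found in the camera images.
- hex_key: Dark steel L-shaped key of 14 mm hexagon bar, 0.3 kg, bend radius 18 mm. Origin: where the two arms' axes cross at the bend; x runs along the long arm (154 mm from origin to tip), y along the short arm (66 mm to tip), z square to both. Flats of the bar face the sides (+-y on the long arm, +-x on the short), corners face +-z. Lying flat, its origin is 8 mm up.
- key_short_tip (a point): Centre of the end face of the key's short arm, at (0, 66, 0) mm in the key's frame. Edges of the end chamfered 1.5 mm.
- key_long_tip (a point): Centre of the end face of the key's long arm, at (154, 0, 0) mm in the key's frame. At the start it stands 23 mm deep in the screw, the arm sagging some 7 degrees towards its free end, with the short arm out to the left.
- socket_mouth (a point): Centre of the mouth of the hexagon socket in the clamp screw's head (a dark steel cylinder, 25 mm wide, 27 mm long, standing out level from the clamp towards the robot). +x points level into the socket, 24 mm deep. Turns with the screw: at joint value 0 two corners of the hexagon are straight up and down. Clearance about 0.5 mm a side, 5 degrees of play each way.
- clamp_screw (a joint): Turn of the clamp screw (rad); positive is clockwise seen from the front = tighter. It starts between -0.1 and 0.1, takes a moment of 1.0 N m rising to 1.3 N m, stays where it is left, and comes up solid at 0.50. Over about 2.4 N m (25 N at 95 mm) strains key and socket. A key under load or pulled askew binds in the socket: ease it back, then draw it out straight.
- press: Fixed grey citrus press. Origin: foot of its column on the worktop; x as the screw points, y left to the cup, z up. In mm: base x +-75, y -58 to 182, 20 high; column 26 thick; head block up to 316, lever from it to the left; clamp x +-27, y -56 to 27, z 136 to 180; socket mouth at (-44, -36, 158). Bare worktop, in m from the robot's base: x 0.36 to 0.48, y -0.30 to 0.30.
- tumbler: Clear glass, 81 mm wide, 93 mm tall, standing on the press's base under the cup; origin at the centre of its underside.
- lemon: Lemon, 71 x 53 x 51 mm, lying near the front edge left of the press; origin under its middle.
- mug: White mug with a red inside, 83 mm wide, 93 mm tall, with a handle, standing behind the press to the right; origin under its middle.

How it is judged (in metres and radians):
On the way, in this order (a step that is already met when the one before it is completed fails the run):
1. the key is drawn right out of the screw (distance between key_long_tip and socket_mouth above 0.03 m and contact force between hex_key and press below 0.1 N), for 0.1 s.
2. the short arm is seated in the screw's socket (x of key_short_tip in the frame of socket_mouth above 0.016 m and distance between key_short_tip and socket_mouth below 0.028 m and angle between the y axis of hex_key and the x axis of socket_mouth, either way round below 0.3 rad), for 0.2 s.
3. the screw is turned up solid with the short arm in it (value of joint clamp_screw above 0.47 rad and x of key_short_tip in the frame of socket_mouth above 0.01 m and distance between key_short_tip and socket_mouth below 0.028 m), for 0.1 s.
At the end, for the whole second after the job is handed in: The clamp screw stands tight, within 0.03 rad of solid (over 0.47 rad); the key lies flat on the worktop (bend and both tips under 16 mm high), at rest and touching no part of the press; glass, lemon and mug are within 2 cm of where they stood (value of joint clamp_screw above 0.47 rad and height (world z) of each of hex_key, key_short_tip, key_long_tip below 0.016 m and linear speed of hex_key below 0.02 m/s and contact force between hex_key and press below 0.1 N and distance of each of tumbler, lemon, mug from where it was at the start of the episode below 0.02 m).
It fails at once if the key is strained in the screw (contact forces in the socket add up to over 520 N, about 25 N at 95 mm of lever) (contact force between hex_key and press above 520 N).
It fails at once if the key's end is rammed against the screw's rim with over 40 N (contact force between hex_key and press above 40 N and x of key_short_tip in the frame of socket_mouth between -0.006 and 0.004 m and distance between key_short_tip and socket_mouth below 0.02 m).
It fails at once if the glass, the lemon or the mug is pushed over 2 cm (distance of any of tumbler, lemon, mug from where it was at the start of the episode above 0.02 m).
It also fails if it takes over 66 s, if anything falls off the work surface, if the arm or the gripper's body presses on something with over 40 N, if the wrist force passes 120 N, or if a joint passes its speed limit or range.

## Robot

A 6-joint arm with a two-finger parallel gripper is mounted at the origin on a cart in front of the work surface, level with it; the furniture and walls round the work are solid. World frame = base frame: x ahead of the robot, y to its left, z up, the work surface at z = 0. Lengths are in m, angles in degrees, forces in N, time in s.
With the tool pointing down it reaches from about 0.375 to 0.9 m from the base axis. Payload 3.1 kg.
Tool frame: the origin (TCP) lies midway between the tips of the shut fingers; the grasp point (between the pads) lies 19 mm behind it; z points along the fingers, y is the line along which they close (so a half turn about z gives the same grasp; the last joint's range is limited). The gripper opens to 87 mm and grips with 3 to 60 N. Pads are 19 mm wide; open, the fingers measure 117 mm over their backs; the gripper's body (75 mm by 190 mm) begins 51 mm behind the grasp point.
Start: joints at [-74.8, 30.224, 82.088, -0, 67.689, -10.227], TCP at [0.268, -0.564, 0.223] pointing down, gripper open.
Joint ranges: [-176.69, 176.69], [-43.24, 126.21], [12.49, 139.97], [-82, 262], [0, 151.66], [-163.58, 163.58]. Speed limits (degrees/s): [159.86, 159.86, 180, 180, 180, 180].

## Interface

Orientations are given as a 3x3 rotation matrix whose columns are the frame's x, y, z axes.
In Python, from rig import read_state, optics, bot gives the robot as it stands. The module is installed in compiled form; this text tells all that it offers.
- The arm moves only by the tool send_rows, never from a script. Its argument "commands" is a list of rows, each a list of 7 numbers: the turn, a rotation vector about the tool's x, y, z in units of 5 degrees (1.0 is 5 degrees), then the shift along the tool's x, y, z in units of 30 mm (1.0 is 30 mm), then the opening, from 0 (shut) to 1 (fully open). In form: [[rx, ry, rz, tx, ty, tz, gripper], ...]. A call has 1 to 20 rows; each row is the pose to reach, as a shift and turn from the pose commanded when the call began, along the tool's axes at that moment; what a row does not reach only later rows make up. A row lasts 1/12 s, in which the tool goes at most 41.7 mm and 7.16 degrees, less where a joint would pass 70% of its speed; a pose out of reach is approached as far as the arm can. A call with a gripper value outside its range is refused whole. The fingers move at their own pace and stop on an object; the grip force is fixed at half the most. Time passes only in rows, so rows that repeat a pose let the fingers close. It gives the time, the measured TCP pose, the force, the opening and the grip force at its end, in the units of the state.
- read_state(): the state, without advancing time (a new reading comes with each control period).
- optics.capture(name): name is "side" or "top" or "wrist"; returns a dict with "image" (480x640x3 uint8, blue, green, red), "intrinsics" (3x3 intrinsics, pixels), "extrinsics" (4x4, takes a point from world to camera coordinates); the wrist camera has in their place "T_tool_cam" (4x4, takes a point from camera to tool coordinates, whose origin is the TCP and whose axes are the flange's). Camera axes: x right, y down, z forward; pixel columns grow to the right and rows downward; lengths in m; the calibration is good to about 2 mm. The wrist camera is an equidistant fisheye: a pixel r from the principal point sees the ray r / f radians off the axis. A picture is of the moment at which its call begins: read the wrist's pose just before it. There is no depth.
- bot.hand_in(): hands the job in; it is judged then, once.
The state is a dict: "time_s": time; "joint_positions": joint angles; "qvel": joint speeds; "tau": joint torques, N m; "position": TCP position; "tcp_rot": TCP orientation; "force": force on the tool from outside, world axes, zero at the start; "moment": the same for the moment, N m; "opening": opening from 0.0 (shut) to 1.0 (fully open); "grasp_force": force on a finger pad.
Only numpy, scipy, OpenCV 4.12 (cv2) and the standard library are available. Lean on these libraries where they do the work, as an engineer would, in place of code of your own. Each camera call takes 0.05 s, during which the arm holds its last target. There are 200 camera calls.

## Working session

There is one attempt and no reset: what is moved stays moved. The work goes in short steps, Python scripts to look and compute and a tool call to move; the robot and the scene stay as the last step left them, time stands still between calls to the robot, and variables do not carry over. Pictures are saved under pics/ and viewed, at most 10 in all, crops included, and the job is handed in when it is done.

Besides the shell and the picture viewer there is one more tool, called after "Request:" as name([rows], argument=value, ...), one row to a line, values as JSON. send_rows: Moves the arm, as the interface text tells. Its arguments: {"type":"object","properties":{"commands":{"type":"array","items":{"type":"array","items":{"type":"number"}}}},"required":["commands"]}

```bash
mkdir -p pics
python3 - <<'E'
from rig import read_state, optics
import cv2, numpy as np, pickle
s=read_state(); print(s['position'],s['tcp_rot'],s['time_s'])
d={}
for n in ['side','top','wrist']:
    c=optics.capture(n); d[n]=c
    cv2.imwrite(f'pics/{n}0.png',c['image'])
    print(n,np.round(c['intrinsics'],2).tolist(), np.round(c.get('extrinsics',c.get('T_tool_cam')),4).tolist())
pickle.dump(d,open('d0.pkl','wb'))
E
```

```text
[ 0.2681955  -0.56372102  0.22158308] [[ 9.03096309e-01  4.29437661e-01 -5.93400598e-04]
 [ 4.29437926e-01 -9.03094006e-01  2.06962519e-03]
 [ 3.52878478e-04 -2.12389959e-03 -9.99997682e-01]] 0.0
side [[585.43, 0.0, 315.83], [0.0, 585.43, 242.17], [0.0, 0.0, 1.0]] [[0.9955, -0.0943, -0.0084, -0.5548], [-0.0642, -0.6075, -0.7917, 0.2288], [0.0696, 0.7887, -0.6109, 1.0833], [0.0, 0.0, 0.0, 1.0]]
top [[475.93, 0.0, 322.46], [0.0, 475.93, 233.09], [0.0, 0.0, 1.0]] [[-0.1412, -0.9899, -0.0095, 0.2441], [-0.902, 0.1327, -0.4107, 0.5412], [0.4079, -0.0494, -0.9117, 0.9542], [0.0, 0.0, 0.0, 1.0]]
wrist [[371.65, 0.0, 319.54], [0.0, 371.65, 237.73], [0.0, 0.0, 1.0]] [[-0.0013, -0.9589, -0.2839, 0.0765], [1.0, -0.0012, -0.0007, 0.0003], [0.0004, -0.2839, 0.9589, -0.1615], [0.0, 0.0, 0.0, 1.0]]
```

View pics/side0.png

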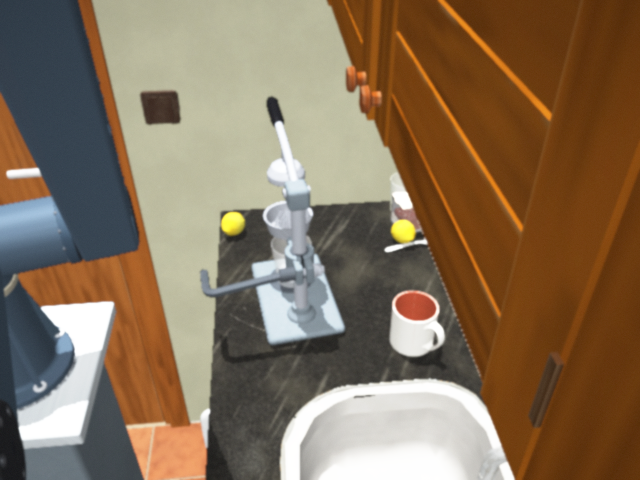

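View pics/top0.png

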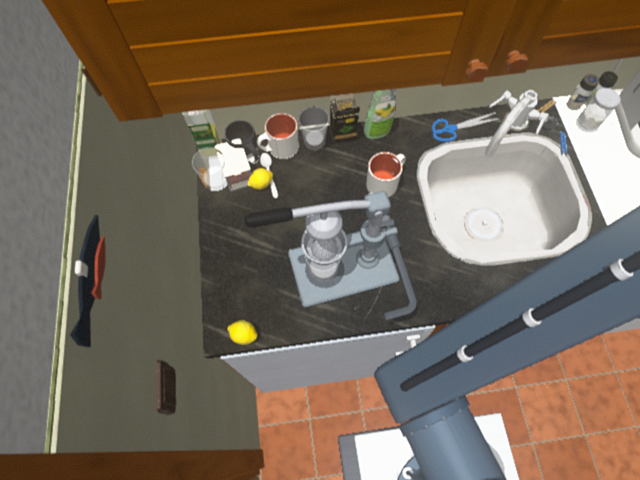

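Side view: the key bends at about (207,290), the short arm ends near (204,272), and the screw is near (297,272). Top view: the bend is near (412,308), the short tip near (387,317), and the press base lies at x 290–398, y 235–303. I'll zoom in for accurate pixel positions.

Run:
```python
import cv2,numpy as np
a=cv2.imread('pics/side0.png')[225:350,190:350]; b=cv2.imread('pics/top0.png')[185:335,275:435]
a=cv2.resize(a,None,fx=4,fy=4,interpolation=cv2.INTER_CUBIC)
b=cv2.resize(b,None,fx=4,fy=4,interpolation=cv2.INTER_CUBIC)
for im,x0,y0 in((a,190,225),(b,275,185)):
    for k in range(0,im.shape[1],80): cv2.putText(im,str(x0+k//4),(k,10),0,.35,(0,0,255),1); cv2.line(im,(k,0),(k,im.shape[0]),(0,255,255) ,1) if 0 else cv2.line(im,(k,12),(k,18),(0,0,255),1)
    for k in range(0,im.shape[0],80): cv2.putText(im,str(y0+k//4),(0,k+4),0,.35,(0,0,255),1)
cv2.imwrite('pics/a.png',a);cv2.imwrite('pics/b.png',b)
```

```text
(no output)
```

View pics/a.png

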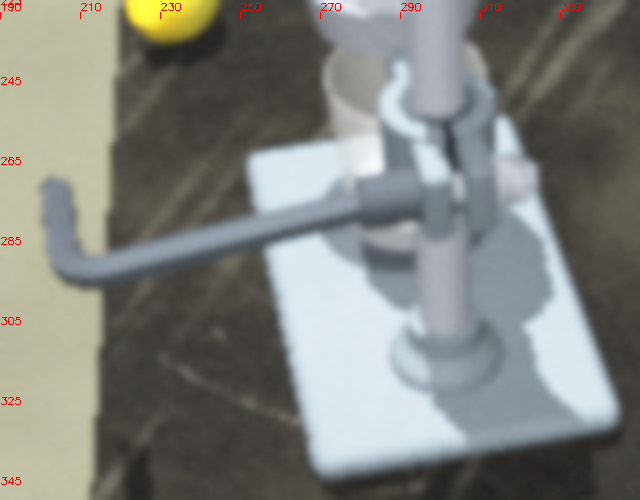

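View pics/b.png

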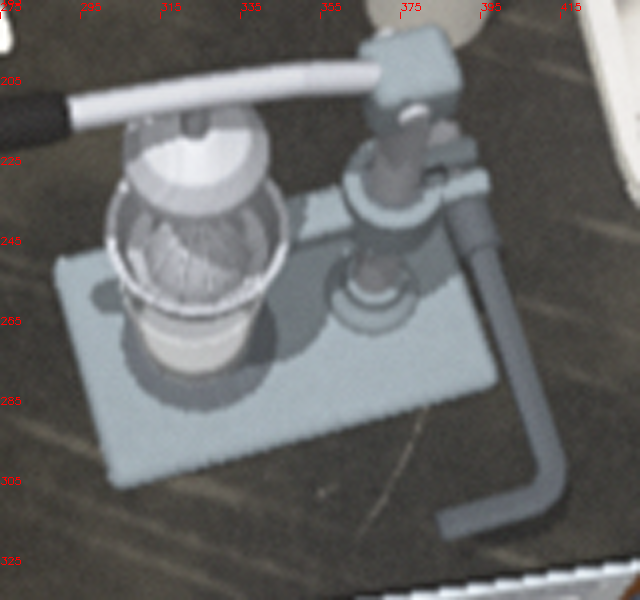

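The side crop shows the short tip at (204,270), the bend axes crossing at (207,293) and the mouth at (280,276). The top crop shows the short tip at (386,316.5), the bend at (415,308.5), the mouth at (396,247.5), and the base corners.

```bash
cat > h.py <<'E'
import numpy as np, pickle, cv2
from scipy.spatial.transform import Rotation as R
d=pickle.load(open('d0.pkl','rb'))
def P(n): return d[n]['intrinsics']@d[n]['extrinsics'][:3]
def tri(a,b):
    X=cv2.triangulatePoints(P('side'),P('top'),np.array(a,float),np.array(b,float))[:,0]; X=X[:3]/X[3]
    e=[np.round((lambda q:q[:2]/q[2])(P(n)@np.append(X,1))-p,1) for n,p in(('side',a),('top',b))]
    return X,e
def plane(n,p,z):
    E=d[n]['extrinsics']; r=E[:3,:3].T@np.linalg.inv(d[n]['intrinsics'])@[p[0],p[1],1]; o=-E[:3,:3].T@E[:3,3]
    return o+r*(z-o[2])/r[2]
E
python3 - <<'E'
from h import *
np.set_printoptions(precision=4,suppress=True)
S,e=tri((203.8,270),(385.7,316.5));print('tip',S,e)
B,e=tri((207,293),(415,308.5));print('bend',B,e)
M,e=tri((280,276),(396,247.5));print('mouth',M,e)
print('short',np.linalg.norm(S-B),'B-M',np.linalg.norm(M-B),(M-B)/np.linalg.norm(M-B),(S-B)/np.linalg.norm(S-B))
for n,l in(('top',[(304.5,306.7),(398.7,279.5),(289.5,250.7)]),('side',[(252.5,263.7),(270.5,342.5),(343.7,330)])):
    for p in l: print(n,p,plane(n,p,.018))
E
```

```text
tip [0.3578 0.0654 0.1449] [array([-0.6,  0.2]), array([-0.4, -0.7])]
bend [0.3664 0.003  0.144 ] [array([-0.8,  0.3]), array([-0.5, -1. ])]
mouth [0.4964 0.0169 0.1601] [array([-0.2,  0.1]), array([-0.1, -0.3])]
short 0.06296792996145206 B-M 0.131722108655125 [0.9869 0.1053 0.1219] [-0.1357  0.9906  0.0143]
top (304.5, 306.7) [0.4357 0.2263 0.018 ]
top (398.7, 279.5) [ 0.4692 -0.0033  0.018 ]
top (289.5, 250.7) [0.5801 0.245  0.018 ]
side (252.5, 263.7) [0.4397 0.2289 0.018 ]
side (270.5, 342.5) [ 0.4713 -0.0069  0.018 ]
side (343.7, 330) [0.6123 0.0109 0.018 ]
```

```bash
cat >> h.py <<'E'
np.set_printoptions(precision=4,suppress=True)
def Rkey(yaw,el):  # tool rot when key x has given yaw/elevation (deg), key z up
    k=R.from_euler('ZY',[yaw,-el],degrees=True).as_matrix()
    return np.c_[-k[:,0],k[:,1],-k[:,2]]
def row(p,Rt,s,grasp=True):
    """row from state s to place grasp point (or TCP) at p with rot Rt"""
    p=np.array(p,float); 
    if grasp: p=p+Rt[:,2]*.019
    R0=np.array(s['tcp_rot']); 
    return np.r_[R.from_matrix(R0.T@Rt).as_rotvec(degrees=True)/5, R0.T@(p-s['position'])/.03].round(3).tolist()
MOUTH=np.array([.497,.0177,.158]); YAW=7.7
E
python3 - <<'E'
from h import *; from rig import read_state
s=read_state(); Rt=Rkey(7,7); g=np.array([.453,.0128,.154])
print(row(g-Rt[:,2]*.07,Rt,s)); print(Rt)
E
```

```text
[-1.972, -0.348, -32.26, 13.619, -14.781, 0.601]
[[-0.9851 -0.1219  0.121 ]
 [-0.121   0.9925  0.0149]
 [-0.1219  0.     -0.9925]]
```

Request:
send_rows([
  [-1.97,-0.35,-32.26,8,-10,0,1],
  [-1.97,-0.35,-32.26,8,-10,0,1],
  [-1.97,-0.35,-32.26,8,-10,0,1],
  [-1.97,-0.35,-32.26,8,-10,0,1],
  [-1.97,-0.35,-32.26,8,-10,0,1],
  [-1.97,-0.35,-32.26,8,-10,0,1],
  [-1.97,-0.35,-32.26,8,-10,0,1],
  [-1.97,-0.35,-32.26,8,-10,0,1],
  [-1.97,-0.35,-32.26,8,-10,0,1],
  [-1.97,-0.35,-32.26,8,-10,0,1],
  [-1.97,-0.35,-32.26,8,-10,0,1],
  [-1.97,-0.35,-32.26,8,-10,0,1],
  [-1.97,-0.35,-32.26,8,-10,0,1],
  [-1.97,-0.35,-32.26,8,-10,0,1],
  [-1.97,-0.35,-32.26,8,-10,0,1],
  [-1.97,-0.35,-32.26,8,-10,0,1],
  [-1.97,-0.35,-32.26,8,-10,0,1],
  [-1.97,-0.35,-32.26,8,-10,0,1],
  [-1.97,-0.35,-32.26,8,-10,0,1],
  [-1.97,-0.35,-32.26,8,-10,0,1],
])

```text
time_s: 1.82
position: [0.3561, -0.1902, 0.2225]
tcp_rot: [[-0.975, 0.191, 0.117], [0.191, 0.982, -0.006], [-0.116, 0.017, -0.993]]
force: [1.0, 0.0, -0.6]
opening: 1.001
grasp_force: 0.0
```

```bash
cat > go.py <<'E'
from h import *; from rig import read_state
s=read_state()
def st(): print('t',s['time_s'],'p',s['position'],'F',np.round(s['force'],1),'M',np.round(s['moment'],2),'open',round(s['opening'],3),'g',s['grasp_force'],'q',np.round(s['joint_positions'],0))
E
python3 - <<'E'
from go import *
st(); Rt=Rkey(7,7); g=np.array([.453,.0128,.154])
print(row(g-Rt[:,2]*.07,Rt,s))
E
```

```text
t 1.8167 p [ 0.3561 -0.1902  0.2225] F [ 1.   0.  -0.6] M [ 0.14 -0.03  0.03] open 1.001 g 0.0 q [ -48.   11.  116.    6.   49. -131.]
[-0.238, -0.037, -3.594, -1.589, 7.184, 0.907]
```

Request:
send_rows([
  [-0.24,-0.04,-3.6,-1.59,7.18,0.907,1],
  [-0.24,-0.04,-3.6,-1.59,7.18,0.907,1],
  [-0.24,-0.04,-3.6,-1.59,7.18,0.907,1],
  [-0.24,-0.04,-3.6,-1.59,7.18,0.907,1],
  [-0.24,-0.04,-3.6,-1.59,7.18,0.907,1],
  [-0.24,-0.04,-3.6,-1.59,7.18,0.907,1],
  [-0.24,-0.04,-3.6,-1.59,7.18,0.907,1],
  [-0.24,-0.04,-3.6,-1.59,7.18,0.907,1],
  [-0.24,-0.04,-3.6,-1.59,7.18,0.907,1],
  [-0.24,-0.04,-3.6,-1.59,7.18,0.907,1],
])

```text
time_s: 2.65
position: [0.4479, 0.0101, 0.2047]
tcp_rot: [[-0.986, -0.114, 0.121], [-0.114, 0.993, 0.014], [-0.122, 0.0, -0.993]]
force: [0.2, -0.1, -1.3]
opening: 1.006
grasp_force: 0.0
```

```bash
cat > wr.py <<'E'
from go import *; from rig import optics
def wcap(name):
    s=read_state(); c=optics.capture('wrist'); cv2.imwrite(f'pics/{name}.png',c['image']); 
    pickle.dump((s,c),open(f'{name}.pkl','wb')); return s,c
def ray(name,px):
    """world origin, dir of wrist pixel"""
    s,c=pickle.load(open(f'{name}.pkl','rb')); K=c['intrinsics'];v=np.array([(px[0]-K[0,2]),(px[1]-K[1,2])])
    r=np.hypot(*v);th=r/K[0,0]; d=np.r_[np.sin(th)*v/max(r,1e-9),np.cos(th)]
    T=c['T_tool_cam'];Rw=np.array(s['tcp_rot']);o=np.array(s['position'])
    return o+Rw@T[:3,3], Rw@T[:3,:3]@d
def onz(name,px,z):
    o,d=ray(name,px); return o+d*(z-o[2])/d[2]
E
python3 - <<'E'
from wr import *
st(); wcap('w1')
Rt=Rkey(7,7); g=np.array([.453,.0128,.154]); print(row(g,Rt,s))
E
```

```text
t 2.65 p [0.4479 0.0101 0.2047] F [ 0.2 -0.1 -1.3] M [ 0.13 -0.02  0.03] open 1.006 g 0.0 q [ -15.   16.  113.    4.   45. -114.]
[-0.01, 0.001, -0.086, 0.029, 0.071, 2.334]
```

View pics/w1.png

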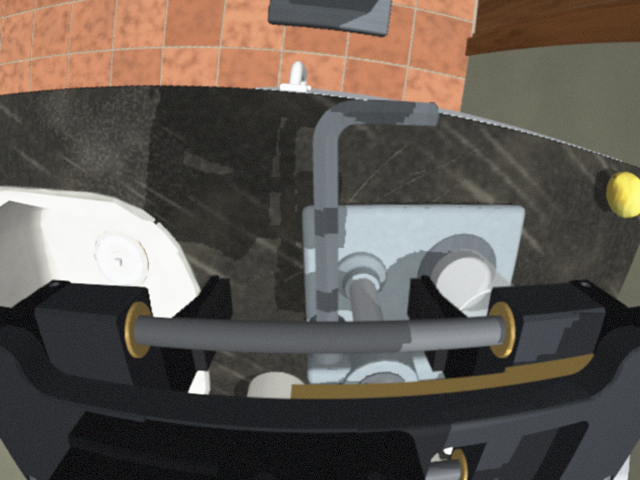

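Wrist view: the long arm lies along column 326, from the bend at (326,113) down to about row 300. The short tip is at (437,114), and the fingers straddle the arm.

Run:
```python
from wr import *
for z in(.14,.144,.148):
    B=onz('w1',(326,113),z); S=onz('w1',(437,114),z); A=onz('w1',(326,290),z+.0128*.1/.1)
    print(z,B,S,np.linalg.norm(B-S),A,np.degrees(np.arctan2((A-B)[1],(A-B)[0])))
```

```text
0.14 [0.3658 0.0037 0.14  ] [0.3566 0.0686 0.14  ] 0.0655326277589208 [0.4734 0.0164 0.1528] 6.719158453174488
0.144 [0.3656 0.0036 0.144 ] [0.3565 0.0673 0.144 ] 0.06431670938078853 [0.4709 0.016  0.1568] 6.716877023177823
0.148 [0.3653 0.0035 0.148 ] [0.3564 0.066  0.148 ] 0.06310079100265624 [0.4685 0.0157 0.1608] 6.714501067035
```

Request:
send_rows([
  [0,0,-0.09,0.03,0.07,1.2,1],
  [0,0,-0.09,0.03,0.07,2.33,1],
  [0,0,-0.09,0.03,0.07,2.33,1],
  [0,0,-0.09,0.03,0.07,2.33,1],
  [0,0,-0.09,0.03,0.07,2.33,0],
  [0,0,-0.09,0.03,0.07,2.33,0],
  [0,0,-0.09,0.03,0.07,2.33,0],
  [0,0,-0.09,0.03,0.07,2.33,0],
  [0,0,-0.09,0.03,0.07,2.33,0],
  [0,0,-0.09,0.03,0.07,2.33,0],
  [0,0,-0.09,0.03,0.07,2.33,0],
  [0,0,-0.09,0.03,0.07,2.33,0],
])

```text
time_s: 3.7
position: [0.4557, 0.0142, 0.1354]
tcp_rot: [[-0.985, -0.124, 0.122], [-0.123, 0.992, 0.014], [-0.123, -0.001, -0.992]]
force: [-0.1, -0.3, -0.6]
opening: 0.48
grasp_force: 0.0
```

Run:
```python
from wr import *
st(); print(s['tcp_rot']); wcap('w2')
```

```text
t 3.7 p [0.4557 0.0142 0.1354] F [-0.1 -0.3 -0.6] M [ 0.07 -0.08  0.02] open 0.48 g 0.0 q [ -14.   24.  116.    5.   34. -115.]
[[-0.9848 -0.1241  0.1218]
 [-0.1233  0.9923  0.0144]
 [-0.1226 -0.0009 -0.9925]]
```

Request:
send_rows([
  [0,0,0,0,0,0,0],
  [0,0,0,0,0,0,0],
  [0,0,0,0,0,0,0],
  [0,0,0,0,0,0,0],
  [0,0,0,0,0,0,0],
  [0,0,0,0,0,0,0],
  [0,0,0,0,0,0,0],
  [0,0,0,0,0,0,0],
])

```text
time_s: 4.42
position: [0.4554, 0.0144, 0.1351]
tcp_rot: [[-0.985, -0.124, 0.121], [-0.123, 0.992, 0.015], [-0.122, -0.0, -0.993]]
force: [0.6, 2.7, -1.2]
opening: 0.157
grasp_force: 30.0
```

Run:
```python
from wr import *
st(); print(s['tcp_rot']); wcap('w2')
```

```text
t 4.4167 p [0.4554 0.0144 0.1351] F [ 0.6  2.7 -1.2] M [ 0.65 -0.16  0.19] open 0.157 g 29.96588814770803 q [ -14.   24.  116.    5.   34. -115.]
[[-0.9849 -0.1241  0.1209]
 [-0.1232  0.9923  0.0149]
 [-0.1218 -0.0002 -0.9926]]
```

Request:
send_rows([
  [0,0,0,0.1,0,0,0],
  [0,0,0,0.3,0,0,0],
  [0,0,0,0.5,0,0,0],
  [0,0,0,0.8,0,0,0],
  [0,0,0,1.1,0,0,0],
  [0,0,0,1.4,0,0,0],
  [0,0,0,1.7,0,0,0],
  [0,0,0,2.0,0,0,0],
  [0,0,0,2.17,0,0,0],
  [0,0,0,2.17,0,0,0],
  [0,0,0,2.17,0,0,0],
])

```text
time_s: 5.38
position: [0.3915, 0.0058, 0.1273]
tcp_rot: [[-0.985, -0.123, 0.122], [-0.122, 0.992, 0.014], [-0.123, -0.001, -0.992]]
force: [0.8, -0.5, -3.6]
opening: 0.154
grasp_force: 29.9
```

Run:
```python
from wr import *
from rig import optics
st(); print(s['tcp_rot']); wcap('w3')
for n in('side','top'): cv2.imwrite(f'pics/{n}3.png',optics.capture(n)['image'])
w=cv2.imread('pics/w3.png')[:300,150:560]
a=cv2.resize(cv2.imread('pics/side3.png')[240:310,160:300],None,fx=2.8,fy=2.8); b=cv2.resize(cv2.imread('pics/top3.png')[220:360,340:480],None,fx=2.8,fy=2.8)
m=np.zeros((600,800,3),np.uint8); m[:300,:410]=w; m[300:300+196,:392]=a; m[:392,408:800]=b; cv2.imwrite('pics/m3.png',m)
```

```text
t 5.3833 p [0.3915 0.0058 0.1273] F [ 0.8 -0.5 -3.6] M [ 0.04 -0.14  0.01] open 0.154 g 29.943517525680363 q [ -18.   22.  125.    6.   27. -121.]
[[-0.9849 -0.1231  0.1219]
 [-0.1223  0.9924  0.0141]
 [-0.1227 -0.001  -0.9924]]
```

View pics/m3.png

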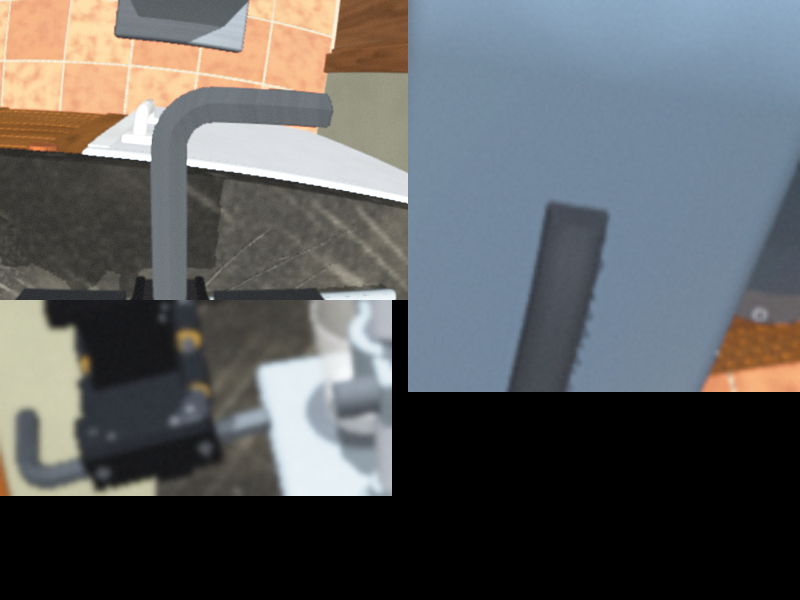

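Wrist view (crop offset 150,0): the long arm is centred on column 320, the bend axes cross at about (320,106), and the short tip is at (478,110). The key is free of the screw.

Run:
```python
from wr import *
def tool(name,px):
    s,c=pickle.load(open(name+'.pkl','rb')); o,d=ray(name,px); Rw=np.array(s['tcp_rot'])
    return Rw.T@(o-s['position']), Rw.T@d
o,db=tool('w3',(320,106)); _,dt=tool('w3',(478,110)); _,dm=tool('w3',(320,250))
for h in(-.024,-.021,-.019,-.017,-.014):
    f=lambda d:o+d*(h-o[2])/d[2]
    b,t,m=f(db),f(dt),f(dm); print(h,b,t,np.linalg.norm(b-t),m)
s2,_=pickle.load(open('w2.pkl','rb')); R2=np.array(s2['tcp_rot']);p2=np.array(s2['position'])
print('in-socket: predicted mouth from grasp', [p2+R2@[a-.131,0,-.019] for a in(.086,.088,.09)])
side=tri
# side: check tip elevation in tool frame via side camera: predicted pixel
s3,_=pickle.load(open('w3.pkl','rb')); R3=np.array(s3['tcp_rot']);p3=np.array(s3['position'])
for a in(.086,.09):
  for h in(-.022,-.019,-.016):
    print(a,h,[(lambda q:(q[:2]/q[2]).round(1))(P('side')@np.append(p3+R3@v,1)) for v in([a-.154,0,h],[a,0,h],[a,.066,h])])
```

```text
-0.024 [ 0.0881 -0.0004 -0.024 ] [ 0.0896  0.0606 -0.024 ] 0.06107210956909966 [ 0.0333 -0.0005 -0.024 ]
-0.021 [ 0.0884 -0.0004 -0.021 ] [ 0.0898  0.062  -0.021 ] 0.06240340025841868 [ 0.0323 -0.0005 -0.021 ]
-0.019 [ 0.0885 -0.0004 -0.019 ] [ 0.09    0.0628 -0.019 ] 0.06329092738463135 [ 0.0316 -0.0005 -0.019 ]
-0.017 [ 0.0886 -0.0004 -0.017 ] [ 0.0902  0.0637 -0.017 ] 0.06417845451084404 [ 0.031  -0.0005 -0.017 ]
-0.014 [ 0.0888 -0.0004 -0.014 ] [ 0.0904  0.0651 -0.014 ] 0.06550974520016303 [ 0.03   -0.0005 -0.014 ]
in-socket: predicted mouth from grasp [array([0.4975, 0.0197, 0.1595]), array([0.4955, 0.0194, 0.1592]), array([0.4935, 0.0192, 0.159 ])]
0.086 -0.022 [array([256.9, 279.9]), array([170.2, 301.3]), array([169.3, 276.9])]
0.086 -0.019 [array([257.2, 281.2]), array([170.7, 302.5]), array([169.8, 278.1])]
0.086 -0.016 [array([257.5, 282.4]), array([171.2, 303.7]), array([170.3, 279.3])]
0.09 -0.022 [array([254.7, 280.5]), array([167.9, 301.8]), array([167.2, 277.4])]
0.09 -0.019 [array([255. , 281.7]), array([168.4, 303. ]), array([167.6, 278.6])]
0.09 -0.016 [array([255.3, 282.9]), array([168.9, 304.3]), array([168.1, 279.8])]
```

```bash
cat >> h.py <<'E'
A,H=.0885,-.0165
MOUTH=np.array([.4965,.0185,.158])
def pose(depth,roll=0.,M=MOUTH,yaw=7.5,a=A,h=H):
    """tool pose (TCP p,R) with short tip at given depth (m) in socket, roll about socket axis (deg, + clockwise)"""
    xp=np.array([np.cos(np.radians(yaw)),np.sin(np.radians(yaw)),0])
    Rt=R.from_rotvec(xp*np.radians(roll)).as_matrix()@Rkey(yaw-90,0)
    return M+xp*depth-Rt@[a,.066,h],Rt
E
python3 - <<'E'
from go import *
p,Rt=pose(-.03); print(p,Rt,row(p,Rt,s,False))
E
```

```text
[ 0.4129 -0.0818  0.1415] [[-0.1305  0.9914  0.    ]
 [ 0.9914  0.1305  0.    ]
 [ 0.      0.     -1.    ]] [1.098, 1.131, 17.899, -0.367, -2.982, -0.421]
```

Request:
send_rows([
  [1.098,1.131,17.9,-0.367,-2.982,-0.421,0],
  [1.098,1.131,17.9,-0.367,-2.982,-0.421,0],
  [1.098,1.131,17.9,-0.367,-2.982,-0.421,0],
  [1.098,1.131,17.9,-0.367,-2.982,-0.421,0],
  [1.098,1.131,17.9,-0.367,-2.982,-0.421,0],
  [1.098,1.131,17.9,-0.367,-2.982,-0.421,0],
  [1.098,1.131,17.9,-0.367,-2.982,-0.421,0],
  [1.098,1.131,17.9,-0.367,-2.982,-0.421,0],
  [1.098,1.131,17.9,-0.367,-2.982,-0.421,0],
  [1.098,1.131,17.9,-0.367,-2.982,-0.421,0],
  [1.098,1.131,17.9,-0.367,-2.982,-0.421,0],
  [1.098,1.131,17.9,-0.367,-2.982,-0.421,0],
  [1.098,1.131,17.9,-0.367,-2.982,-0.421,0],
  [1.098,1.131,17.9,-0.367,-2.982,-0.421,0],
  [1.098,1.131,17.9,-0.367,-2.982,-0.421,0],
  [1.098,1.131,17.9,-0.367,-2.982,-0.421,0],
  [1.098,1.131,17.9,-0.367,-2.982,-0.421,0],
  [1.098,1.131,17.9,-0.367,-2.982,-0.421,0],
])

```text
time_s: 7.03
position: [0.4118, -0.0814, 0.1412]
tcp_rot: [[-0.131, 0.991, -0.002], [0.991, 0.131, 0.001], [0.001, -0.001, -1.0]]
force: [0.4, -0.6, -3.9]
opening: 0.156
grasp_force: 30.0
```

Run:
```python
from wr import *
from rig import optics
st(); print(s['tcp_rot']); wcap('w4')
for n in('side','top'): cv2.imwrite(f'pics/{n}4.png',optics.capture(n)['image'])
a=cv2.resize(cv2.imread('pics/side4.png')[240:340,200:310],None,fx=3.6,fy=3.6); b=cv2.resize(cv2.imread('pics/w4.png')[40:240,240:440],None,fx=3,fy=3)
m=np.zeros((600,800,3),np.uint8); m[:600,:600]=b; m[:,600:]=cv2.resize(cv2.imread('pics/side4.png')[230:350,220:260],(200,600)) ; 
m[:,:600]=b
m=np.zeros((600,800,3),np.uint8); m[:400,:400]=b[100:500,100:500]; m[:360,404:800]=a; m[400:]=0
cv2.imwrite('pics/m4.png',m[:400])
```

```text
t 7.0333 p [ 0.4118 -0.0814  0.1412] F [ 0.4 -0.6 -3.9] M [-0.12 -0.12  0.04] open 0.156 g 29.968963813735172 q [-27.  23. 115.  -0.  42. -34.]
[[-0.1313  0.9913 -0.0015]
 [ 0.9913  0.1313  0.0005]
 [ 0.0007 -0.0015 -1.    ]]
```

View pics/w4.png

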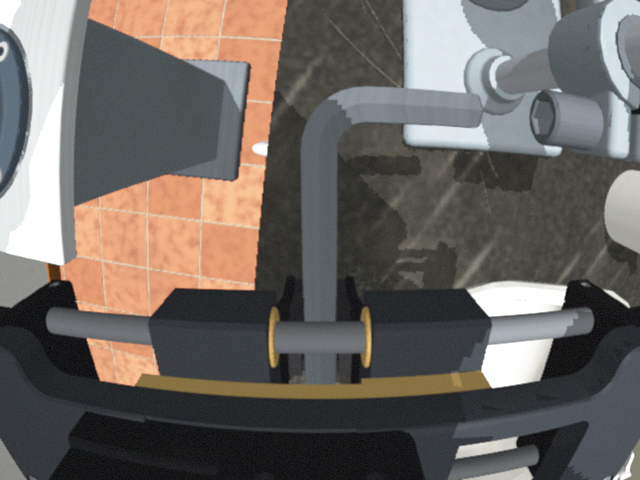

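Wrist view: the short tip is near (480,110) and the socket mouth near (543,118). I'll enlarge this area alongside the side view.

Run:
```python
import cv2,numpy as np
b=cv2.resize(cv2.imread('pics/w4.png')[78:158,450:610],None,fx=5,fy=5,interpolation=cv2.INTER_CUBIC)
a=cv2.resize(cv2.imread('pics/side4.png')[255:300,235:395-60],None,fx=4,fy=4,interpolation=cv2.INTER_CUBIC)
m=np.zeros((600,800,3),np.uint8); m[:400]=b; m[405:585,:400]=a; cv2.imwrite('pics/m4.png',m)
```

```text
(no output)
```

View pics/m4.png

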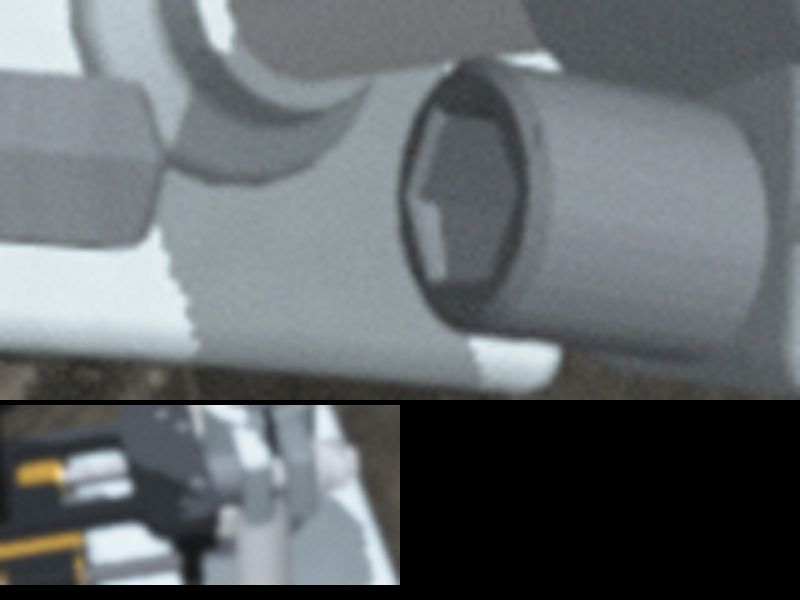

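Run:
```python
from wr import *
xp=np.array([np.cos(np.radians(7.5)),np.sin(np.radians(7.5)),0]); yp=np.array([-xp[1],xp[0],0])
for n,px,z in(('disc centre',(542.8,117),.158),('hex R vertex',(554.8,117),.158+.0085),('hex L vertex',(531,117),.158-.0085),('disc top-left',(544,89.6),.158),('disc bot',(543,144),.158),
  ('tip ridge corner',(482.6,109.4),.158+.0075),('ridge back',(450,108.6),.158+.0081),('tip upper edge',(478,94),.158+.004),('tip lower edge',(478,127),.158+.004)):
    w=onz('w4',px,z); print(n,w,'local to mouth est: along %.4f across %.4f'%((w-MOUTH)@xp,(w-MOUTH)@yp))
p,Rt=pose(-.03); print('expected tip depth/across now', [(lambda w:((w-MOUTH)@xp,(w-MOUTH)@yp,w[2]))(np.array(s['position'])+np.array(s['tcp_rot'])@[A,.066,H])])
```

```text
disc centre [0.495  0.0192 0.158 ] local to mouth est: along -0.0014 across 0.0009
hex R vertex [0.4957 0.0194 0.1665] local to mouth est: along -0.0007 across 0.0010
hex L vertex [0.4939 0.019  0.1495] local to mouth est: along -0.0025 across 0.0008
disc top-left [0.4938 0.0315 0.158 ] local to mouth est: along -0.0010 across 0.0132
disc bot [0.4973 0.0075 0.158 ] local to mouth est: along -0.0006 across -0.0110
tip ridge corner [0.4616 0.0142 0.1655] local to mouth est: along -0.0352 across 0.0002
ridge back [0.4479 0.0114 0.1661] local to mouth est: along -0.0491 across -0.0007
tip upper edge [0.4602 0.0204 0.162 ] local to mouth est: along -0.0357 across 0.0066
tip lower edge [0.4623 0.0072 0.162 ] local to mouth est: along -0.0354 across -0.0067
expected tip depth/across now [(np.float64(-0.03094449692470574), np.float64(0.0004736052629598412), np.float64(0.15769533537601957))]
```

```bash
cat >> h.py <<'E'
XP=np.array([np.cos(np.radians(7.5)),np.sin(np.radians(7.5)),0]); YP=np.array([-XP[1],XP[0],0])
M2=MOUTH+.0009*YP-.0014*XP
TIP=np.array([.088,.064,H])
def pose2(depth,roll=0.,yaw=6.5,dz=0.,dy=0.):
    Rt=R.from_rotvec(XP*np.radians(roll)).as_matrix()@Rkey(yaw-90,0)
    return M2+XP*depth+YP*dy+[0,0,dz]-Rt@TIP,Rt
def loc(s):
    w=np.array(s['position'])+np.array(s['tcp_rot'])@TIP-M2
    k=-np.array(s['tcp_rot'])[:,0]; 
    print('tip depth/across/up mm',(w@XP*1e3).round(2),(w@YP*1e3).round(2),(w[2]*1e3).round(2),'roll',np.degrees(np.arctan2(-k[2],-(k@YP))).round(2),'fwd F',np.round([np.array(s['force'])@XP,np.array(s['force'])@YP,s['force'][2]],1))
E
python3 - <<'E'
from go import *
loc(s)
for d in(-.01,-.004,.022):
    p,Rt=pose2(d,1.5); print(d,p,row(p,Rt,s,False))
E
```

```text
tip depth/across/up mm -31.54 -0.93 -0.3 roll 0.04 fwd F [-0.1 -0.5 -2.6]
-0.01 [ 0.4314 -0.0763  0.1392] [-0.014, 0.292, 0.204, 0.084, 0.667, 0.066]
-0.004 [ 0.4373 -0.0755  0.1392] [-0.014, 0.292, 0.204, 0.084, 0.867, 0.065]
0.022 [ 0.4631 -0.0721  0.1392] [-0.014, 0.292, 0.204, 0.084, 1.734, 0.064]
```

Request:
send_rows([
  [0,0.29,0.2,0.084,0.3,0.065,0],
  [0,0.29,0.2,0.084,0.6,0.065,0],
  [0,0.29,0.2,0.084,0.75,0.065,0],
  [0,0.29,0.2,0.084,0.8,0.065,0],
  [0,0.29,0.2,0.084,0.85,0.065,0],
  [0,0.29,0.2,0.084,0.9,0.065,0],
  [0,0.29,0.2,0.084,0.9,0.065,0],
  [0,0.29,0.2,0.084,0.9,0.065,0],
])

```text
time_s: 7.85
position: [0.4381, -0.0753, 0.1392]
tcp_rot: [[-0.113, 0.994, -0.005], [0.993, 0.113, 0.026], [0.026, -0.002, -1.0]]
force: [0.4, 0.3, -3.4]
opening: 0.156
grasp_force: 30.0
```

Run:
```python
from wr import *
loc(s); st(); wcap('w5')
b=cv2.resize(cv2.imread('pics/w5.png')[78:158,450:610],None,fx=5,fy=5,interpolation=cv2.INTER_CUBIC); cv2.imwrite('pics/m5.png',b)
```

```text
tip depth/across/up mm -3.23 0.17 -0.11 roll 1.49 fwd F [ 0.4  0.2 -3.4]
t 7.85 p [ 0.4381 -0.0753  0.1392] F [ 0.4  0.3 -3.4] M [-0.1  -0.13 -0.01] open 0.156 g 29.969131511170417 q [-25.  25. 112.   2.  44. -33.]
```

View pics/m5.png

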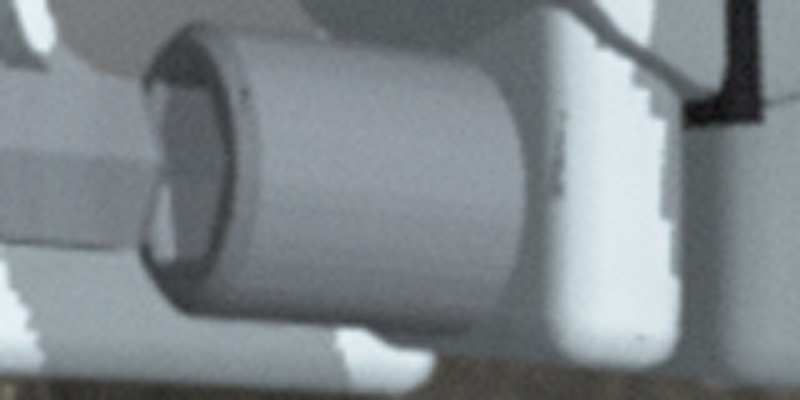

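Crop: the tip ridge is at y≈160 and the socket disc is centred at y≈170, so lateral alignment is within about 0.5 mm. Creeping in.

Request:
send_rows([
  [0,0,0,-0.01,0.05,0,0],
  [0,0,0,-0.01,0.09,0,0],
  [0,0,0,-0.01,0.12,0,0],
  [0,0,0,-0.008,0.15,0,0],
  [0,0,0,-0.008,0.18,0,0],
])

```text
time_s: 8.32
position: [0.4424, -0.0753, 0.139]
tcp_rot: [[-0.115, 0.993, -0.008], [0.993, 0.115, 0.025], [0.026, -0.005, -1.0]]
force: [-4.0, -5.2, -2.7]
opening: 0.157
grasp_force: 30.0
```

Run:
```python
from go import *
loc(s); st()
```

```text
tip depth/across/up mm 1.01 -0.33 -0.55 roll 1.48 fwd F [-4.6 -4.6 -2.7]
t 8.3167 p [ 0.4424 -0.0753  0.139 ] F [-4.  -5.2 -2.7] M [-0.78  0.73  0.3 ] open 0.157 g 30.044255289249122 q [-25.  25. 111.   2.  45. -33.]
```

Request:
send_rows([
  [0,0,0,-0.015,-0.02,0,0],
  [0,0,0,-0.027,-0.02,0,0],
  [0,0,0,-0.027,0.02,0,0],
  [0,0,0,-0.027,0.05,0,0],
  [0,0,0,-0.027,0.08,0,0],
])

```text
time_s: 8.73
position: [0.4441, -0.0759, 0.1389]
tcp_rot: [[-0.116, 0.993, -0.01], [0.993, 0.116, 0.025], [0.026, -0.007, -1.0]]
force: [-8.3, -5.8, -2.6]
opening: 0.162
grasp_force: 30.3
```

Run:
```python
from go import *
loc(s); st()
```

```text
tip depth/across/up mm 2.52 -1.07 -0.81 roll 1.47 fwd F [-9.  -4.7 -2.6]
t 8.7333 p [ 0.4441 -0.0759  0.1389] F [-8.3 -5.8 -2.6] M [-1.1   1.18  0.48] open 0.162 g 30.30531880678609 q [-25.  25. 111.   1.  45. -32.]
```

Run:
```python
from wr import *
def ac(px,z):
    w=onz('w5',px,z)-M2; return round(w@XP*1e3,2),round(w@YP*1e3,2)
g=cv2.GaussianBlur(cv2.cvtColor(cv2.imread('pics/w5.png'),6),(3,3),0).astype(float)
for c in(455,460,465,470,475): 
    d=np.abs(np.diff(g[80:140,c])); u=np.argmax(d[:25]); l=35+np.argmax(d[35:]); print(c,80.5+u,80.5+l,[ac((c,80.5+k),.162) for k in(u,l)])
for c in(495,505,515,525,535):
    d=np.diff(g[70:160,c]); u=np.argmax(np.abs(d[:30])); l=55+np.argmax(np.abs(d[55:80])); print(c,70.5+u,70.5+l,[ac((c,70.5+k),.158) for k in(u,l)])
```

```text
455 86.5 126.5 [(np.float64(-15.54), np.float64(8.87)), (np.float64(-15.71), np.float64(-7.11))]
460 80.5 127.5 [(np.float64(-13.34), np.float64(11.48)), (np.float64(-13.57), np.float64(-7.39))]
465 88.5 127.5 [(np.float64(-11.27), np.float64(8.41)), (np.float64(-11.41), np.float64(-7.27))]
470 92.5 128.5 [(np.float64(-9.13), np.float64(6.96)), (np.float64(-9.23), np.float64(-7.54))]
475 93.5 127.5 [(np.float64(-6.94), np.float64(6.74)), (np.float64(-7.03), np.float64(-7.01))]
495 94.5 141.5 [(np.float64(4.12), np.float64(7.75)), (np.float64(4.15), np.float64(-12.08))]
505 85.5 142.5 [(np.float64(9.07), np.float64(12.13)), (np.float64(9.03), np.float64(-12.21))]
515 83.5 142.5 [(np.float64(14.09), np.float64(13.59)), (np.float64(14.03), np.float64(-11.88))]
525 86.5 144.5 [(np.float64(19.2), np.float64(12.89)), (np.float64(19.22), np.float64(-12.39))]
535 88.5 147.5 [(np.float64(24.48), np.float64(12.66)), (np.float64(24.6), np.float64(-13.33))]
```

Request:
send_rows([
  [0,0,0,0,-0.05,0,0],
  [0,0,0,0,-0.05,0,0],
  [0,0,0,0,-0.05,0,0],
])

```text
time_s: 8.98
position: [0.4432, -0.0757, 0.1389]
tcp_rot: [[-0.115, 0.993, -0.008], [0.993, 0.115, 0.026], [0.026, -0.005, -1.0]]
force: [-4.8, -4.2, -2.7]
opening: 0.154
grasp_force: 30.2
```

Run:
```python
from go import *
loc(s); st()
```

```text
tip depth/across/up mm 1.72 -0.86 -0.57 roll 1.51 fwd F [-5.4 -3.5 -2.7]
t 8.9833 p [ 0.4432 -0.0757  0.1389] F [-4.8 -4.2 -2.7] M [-0.6   0.71  0.34] open 0.154 g 30.165635445155203 q [-25.  25. 111.   2.  45. -33.]
```

Request:
send_rows([
  [0,0,0,0,-0.05,0,0],
  [0,0,0,0,-0.05,0,0],
  [0,0,0,0,-0.05,0,0],
])

```text
time_s: 9.23
position: [0.4428, -0.0757, 0.1391]
tcp_rot: [[-0.113, 0.994, -0.006], [0.993, 0.114, 0.026], [0.026, -0.003, -1.0]]
force: [-3.9, -0.5, -2.3]
opening: 0.155
grasp_force: 30.1
```

Run:
```python
from wr import *
loc(s); st(); print(s['tcp_rot']); wcap('w6')
```

```text
tip depth/across/up mm 1.36 -0.88 -0.25 roll 1.52 fwd F [-3.9  0.  -2.3]
t 9.2333 p [ 0.4428 -0.0757  0.1391] F [-3.9 -0.5 -2.3] M [-0.29  0.59  0.36] open 0.155 g 30.123197596985847 q [-25.  25. 111.   2.  45. -33.]
[[-0.1135  0.9935 -0.0056]
 [ 0.9932  0.1136  0.026 ]
 [ 0.0265 -0.0026 -0.9996]]
```

Run:
```python
import cv2
b=cv2.resize(cv2.imread('pics/w6.png')[78:148,440:540],None,fx=8,fy=8,interpolation=cv2.INTER_CUBIC); cv2.imwrite('pics/m6.png',b)
```

```text
(no output)
```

View pics/m6.png

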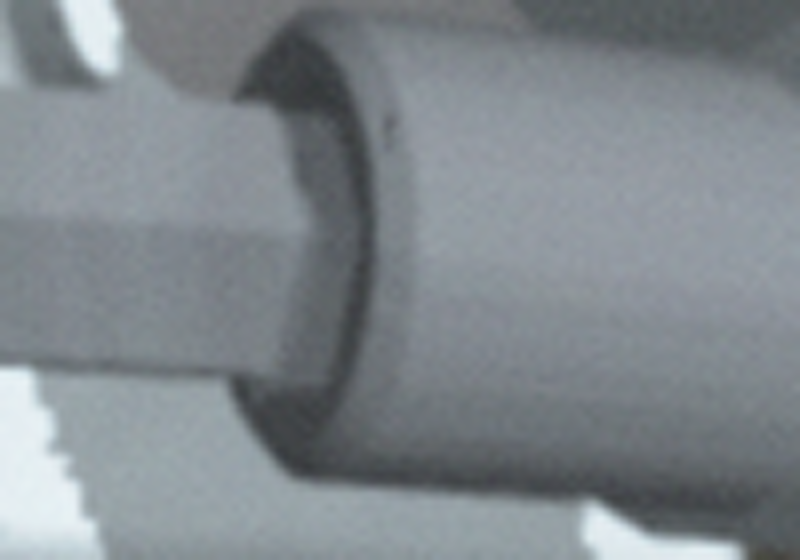

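The last picture shows the tip at the mouth and slightly left. The key is yawed left of the screw axis by about 2° and possibly low. I'll back off, correct, and probe again.

Request:
send_rows([
  [0,0,0,0,-0.1,0,0],
  [0,0,0,0,-0.1,0,0],
  [0,0,0,0,-0.1,0,0],
  [0,0,0,0,-0.1,0,0],
])

```text
time_s: 9.62
position: [0.4412, -0.0765, 0.1394]
tcp_rot: [[-0.112, 0.994, -0.002], [0.993, 0.112, 0.025], [0.025, 0.0, -1.0]]
force: [-1.5, 0.3, -3.0]
opening: 0.153
grasp_force: 30.0
```

Run:
```python
from go import *
loc(s); st(); print(s['tcp_rot'])
for dep in(-.001,.003):
  p,Rt=pose2(dep,1.5,yaw=5.0,dz=.0007,dy=-.001); print(row(p,Rt,s,False))
```

```text
tip depth/across/up mm -0.22 -1.5 0.2 roll 1.46 fwd F [-1.5  0.5 -3. ]
t 9.6167 p [ 0.4412 -0.0765  0.1394] F [-1.5  0.3 -3. ] M [-0.12  0.04  0.05] open 0.153 g 29.96959212818183 q [-25.  25. 111.   2.  44. -33.]
[[-0.1124  0.9937 -0.0025]
 [ 0.9933  0.1124  0.0253]
 [ 0.0254  0.0004 -0.9997]]
[0.01, 0.009, 0.291, 0.072, -0.101, -0.016]
[0.01, 0.009, 0.291, 0.074, 0.033, -0.016]
```

Request:
send_rows([
  [0,0,0.15,0.04,-0.1,-0.016,0],
  [0,0,0.29,0.079,-0.1,-0.016,0],
  [0,0,0.29,0.079,-0.1,-0.016,0],
  [0,0,0.29,0.079,-0.06,-0.016,0],
  [0,0,0.29,0.079,-0.03,-0.016,0],
  [0,0,0.29,0.08,0,-0.016,0],
  [0,0,0.29,0.08,0.03,-0.016,0],
  [0,0,0.29,0.08,0.06,-0.016,0],
])

```text
time_s: 10.28
position: [0.4404, -0.0741, 0.1395]
tcp_rot: [[-0.09, 0.996, -0.008], [0.996, 0.09, 0.025], [0.025, -0.006, -1.0]]
force: [-4.9, -5.1, -2.5]
opening: 0.157
grasp_force: 30.1
```

Run:
```python
from go import *
loc(s); st(); print(s['tcp_rot'])
```

```text
tip depth/across/up mm 1.28 -0.48 -0.15 roll 1.46 fwd F [-5.6 -4.4 -2.5]
t 10.2833 p [ 0.4404 -0.0741  0.1395] F [-4.9 -5.1 -2.5] M [-0.92  0.74  0.29] open 0.157 g 30.053783291950822 q [-25.  25. 111.   2.  45. -31.]
[[-0.09    0.9959 -0.0081]
 [ 0.9956  0.0902  0.0248]
 [ 0.0255 -0.0058 -0.9997]]
```

Request:
send_rows([
  [0,0,0,0,-0.09,0,0],
  [0,0,0,-0.04,-0.1,0,0],
  [0,0,0,-0.04,-0.1,0,0],
  [0,0,0,-0.04,-0.06,0,0],
  [0,0,0,-0.04,-0.03,0,0],
  [0,0,0,-0.04,0,0,0],
  [0,0,0,-0.04,0,0,0],
])

```text
time_s: 10.87
position: [0.4406, -0.0752, 0.1395]
tcp_rot: [[-0.09, 0.996, -0.008], [0.996, 0.09, 0.025], [0.025, -0.006, -1.0]]
force: [-4.9, -4.4, -3.7]
opening: 0.158
grasp_force: 30.1
```

Run:
```python
from go import *
loc(s); st(); print(s['tcp_rot'])
```

```text
tip depth/across/up mm 1.39 -1.66 -0.12 roll 1.46 fwd F [-5.4 -3.8 -3.7]
t 10.8667 p [ 0.4406 -0.0752  0.1395] F [-4.9 -4.4 -3.7] M [-0.76  0.72  0.32] open 0.158 g 30.079941528383642 q [-25.  25. 111.   2.  45. -31.]
[[-0.0901  0.9959 -0.0078]
 [ 0.9956  0.0903  0.0248]
 [ 0.0254 -0.0056 -0.9997]]
```

Request:
send_rows([
  [0,0,0,0,-0.06,0,0],
  [0,0,0,0.02,-0.09,-0.04,0],
  [0,0,0,0.03,-0.09,-0.085,0],
  [0,0,0,0.03,-0.09,-0.085,0],
  [0,0,0,0.03,-0.05,-0.085,0],
  [0,0,0,0.03,-0.02,-0.085,0],
  [0,0,0,0.03,0.01,-0.085,0],
  [0,0,0,0.03,0.01,-0.085,0],
])

```text
time_s: 11.53
position: [0.4425, -0.0739, 0.1423]
tcp_rot: [[-0.088, 0.996, -0.004], [0.996, 0.088, 0.026], [0.026, -0.002, -1.0]]
force: [-0.7, 0.7, -2.8]
opening: 0.156
grasp_force: 30.0
```

Run:
```python
from go import *
loc(s); st(); print(s['tcp_rot'])
```

```text
tip depth/across/up mm 3.55 -0.76 2.99 roll 1.5 fwd F [-0.6  0.8 -2.8]
t 11.5333 p [ 0.4425 -0.0739  0.1423] F [-0.7  0.7 -2.8] M [ 0.03 -0.06  0.06] open 0.156 g 29.97309327009134 q [-25.  25. 111.   2.  45. -31.]
[[-0.0879  0.9961 -0.0041]
 [ 0.9958  0.088   0.0258]
 [ 0.0261 -0.0018 -0.9997]]
```

Request:
send_rows([
  [0,0,0,0.003,0.06,0,0],
  [0,0,0,0.006,0.12,0,0],
  [0,0,0,0.008,0.18,0,0],
  [0,0,0,0.011,0.24,0,0],
  [0,0,0,0.014,0.3,0,0],
  [0,0,0,0.014,0.3,0,0],
])

```text
time_s: 12.03
position: [0.4516, -0.0728, 0.1423]
tcp_rot: [[-0.088, 0.996, -0.004], [0.996, 0.088, 0.026], [0.026, -0.002, -1.0]]
force: [-0.8, 0.8, -2.8]
opening: 0.157
grasp_force: 30.0
```

Run:
```python
from go import *
loc(s); st(); print(s['tcp_rot'])
```

```text
tip depth/across/up mm 12.64 -0.82 2.94 roll 1.49 fwd F [-0.7  0.9 -2.8]
t 12.0333 p [ 0.4516 -0.0728  0.1423] F [-0.8  0.8 -2.8] M [ 0.04 -0.02  0.07] open 0.157 g 29.97798202210106 q [-24.  25. 110.   2.  46. -30.]
[[-0.088   0.9961 -0.0041]
 [ 0.9958  0.0881  0.0257]
 [ 0.0259 -0.0018 -0.9997]]
```

Request:
send_rows([
  [0,0,0,0.003,0.06,0,0],
  [0,0,0,0.006,0.12,0,0],
  [0,0,0,0.008,0.18,0,0],
  [0,0,0,0.011,0.24,0,0],
  [0,0,0,0.014,0.3,0,0],
  [0,0,0,0.015,0.33,0,0],
  [0,0,0,0.015,0.33,0,0],
])

```text
time_s: 12.62
position: [0.4612, -0.0715, 0.1423]
tcp_rot: [[-0.088, 0.996, -0.004], [0.996, 0.088, 0.026], [0.026, -0.002, -1.0]]
force: [-0.6, 1.5, -3.7]
opening: 0.155
grasp_force: 30.0
```

Run:
```python
from go import *
loc(s); st(); print(s['tcp_rot'])
```

```text
tip depth/across/up mm 22.36 -0.77 2.92 roll 1.49 fwd F [-0.4  1.6 -3.7]
t 12.6167 p [ 0.4612 -0.0715  0.1423] F [-0.6  1.5 -3.7] M [ 0.05 -0.06  0.11] open 0.155 g 29.976199998054653 q [-23.  26. 109.   2.  46. -30.]
[[-0.088   0.9961 -0.0043]
 [ 0.9958  0.0881  0.0257]
 [ 0.026  -0.002  -0.9997]]
```

```bash
cat > lev.py <<'E'
from go import *
TP=np.array([.088,.064,-.0136])
def rows(th0,th1,step,uaxis):
    out=[]
    n=int(np.ceil(abs(th1-th0)/step))
    for t in np.linspace(th0,th1,n+1)[1:]:
        Q=R.from_rotvec(uaxis*np.radians(t)); out.append(np.r_[uaxis*t/5,(TP-Q.apply(TP))/.03].round(3).tolist())
    return out
def tq(F0=(-.6,1.5,-3.7),M0=(.05,-.06,.11)):
    p=np.array(s['position']);Rw=np.array(s['tcp_rot']);F=np.array(s['force'])-F0;M=np.array(s['moment'])-M0
    ref=p-Rw[:,2]*.15; P=p+Rw@TP
    print('axis torque on tool',(XP@(M+np.cross(ref-P,F))).round(2),'simple',( -(np.cross(P-p,F))@XP).round(2))
if __name__=='__main__':
    loc(s); st(); tq(); u=np.array(s['tcp_rot']).T@XP; print('u',u.round(4))
    import sys
    for r in rows(0,float(sys.argv[1]),float(sys.argv[2]),u): print(r+[0])
E
python3 lev.py 16 1.6
```

```text
tip depth/across/up mm 22.36 -0.77 2.92 roll 1.49 fwd F [-0.4  1.6 -3.7]
t 12.6167 p [ 0.4612 -0.0715  0.1423] F [-0.6  1.5 -3.7] M [ 0.05 -0.06  0.11] open 0.155 g 29.976199998054653 q [-23.  26. 109.   2.  46. -30.]
axis torque on tool -0.01 simple -0.0
u [ 0.0427  0.9991 -0.0009]
[0.014, 0.32, -0.0, 0.014, -0.001, 0.079, 0]
[0.027, 0.639, -0.001, 0.03, -0.001, 0.158, 0]
[0.041, 0.959, -0.001, 0.048, -0.002, 0.236, 0]
[0.055, 1.279, -0.001, 0.068, -0.003, 0.314, 0]
[0.068, 1.599, -0.001, 0.09, -0.004, 0.391, 0]
[0.082, 1.918, -0.002, 0.115, -0.004, 0.467, 0]
[0.096, 2.238, -0.002, 0.142, -0.006, 0.543, 0]
[0.109, 2.558, -0.002, 0.17, -0.007, 0.618, 0]
[0.123, 2.877, -0.003, 0.201, -0.008, 0.692, 0]
[0.137, 3.197, -0.003, 0.234, -0.009, 0.765, 0]
```

Request:
send_rows([
  [0.014,0.32,0,0.014,0.01,0.079,0],
  [0.027,0.64,0,0.03,0.02,0.158,0],
  [0.041,0.96,0,0.048,0.02,0.236,0],
  [0.055,1.28,0,0.068,0.02,0.314,0],
  [0.068,1.6,0,0.09,0.02,0.391,0],
  [0.082,1.92,0,0.115,0.02,0.467,0],
  [0.096,2.24,0,0.142,0.02,0.543,0],
  [0.109,2.56,0,0.17,0.02,0.618,0],
  [0.123,2.88,0,0.201,0.02,0.692,0],
  [0.137,3.2,0,0.234,0.02,0.765,0],
])

```text
time_s: 13.45
position: [0.4621, -0.0646, 0.1208]
tcp_rot: [[-0.083, 0.996, -0.037], [0.95, 0.091, 0.298], [0.3, -0.011, -0.954]]
force: [-1.1, -0.4, 6.9]
opening: 0.151
grasp_force: 30.1
```

```bash
python3 lev.py 8 1
```

```text
tip depth/across/up mm 23.97 -2.48 4.21 roll 17.45 fwd F [-1.2 -0.3  6.9]
t 13.45 p [ 0.4621 -0.0646  0.1208] F [-1.1 -0.4  6.9] M [-0.1  -0.14  0.29] open 0.151 g 30.06075371056795 q [-31.  31. 106.  17.  55. -47.]
axis torque on tool -1.27 simple -0.89
u [0.0414 0.9991 0.0019]
[0.008, 0.2, 0.0, 0.008, -0.0, 0.05, 0]
[0.017, 0.4, 0.001, 0.018, -0.001, 0.099, 0]
[0.025, 0.599, 0.001, 0.028, -0.001, 0.148, 0]
[0.033, 0.799, 0.001, 0.039, -0.002, 0.197, 0]
[0.041, 0.999, 0.002, 0.051, -0.003, 0.246, 0]
[0.05, 1.199, 0.002, 0.063, -0.003, 0.295, 0]
[0.058, 1.399, 0.003, 0.077, -0.004, 0.343, 0]
[0.066, 1.599, 0.003, 0.091, -0.005, 0.391, 0]
```

Request:
send_rows([
  [0.008,0.2,0,0.008,0,0.05,0],
  [0.017,0.4,0,0.018,0,0.099,0],
  [0.025,0.6,0,0.028,0,0.148,0],
  [0.033,0.8,0,0.039,0,0.197,0],
  [0.041,1.0,0,0.051,0,0.246,0],
  [0.05,1.2,0,0.063,0,0.295,0],
  [0.05,1.2,0,0.063,0,0.295,0],
])

```text
time_s: 14.03
position: [0.4616, -0.0605, 0.1127]
tcp_rot: [[-0.078, 0.996, -0.05], [0.914, 0.091, 0.395], [0.398, -0.015, -0.917]]
force: [-1.0, 0.4, 7.8]
opening: 0.156
grasp_force: 30.1
```

```bash
python3 lev.py 6 0.7
```

```text
tip depth/across/up mm 24.15 -3.1 3.9 roll 23.47 fwd F [-0.9  0.6  7.8]
t 14.0333 p [ 0.4616 -0.0605  0.1127] F [-1.   0.4  7.8] M [ 0.04 -0.29  0.26] open 0.156 g 30.097836724016815 q [-33.  34. 105.  21.  59. -52.]
axis torque on tool -1.47 simple -0.88
u [0.0422 0.9991 0.0019]
[0.006, 0.133, 0.0, 0.006, -0.0, 0.033, 0]
[0.011, 0.266, 0.001, 0.011, -0.001, 0.066, 0]
[0.017, 0.4, 0.001, 0.018, -0.001, 0.099, 0]
[0.023, 0.533, 0.001, 0.024, -0.001, 0.132, 0]
[0.028, 0.666, 0.001, 0.031, -0.002, 0.164, 0]
[0.034, 0.799, 0.002, 0.039, -0.002, 0.197, 0]
[0.039, 0.932, 0.002, 0.047, -0.002, 0.23, 0]
[0.045, 1.066, 0.002, 0.055, -0.003, 0.262, 0]
[0.051, 1.199, 0.002, 0.063, -0.003, 0.294, 0]
```

Request:
send_rows([
  [0.006,0.133,0,0.006,0,0.033,0],
  [0.011,0.266,0,0.011,0,0.066,0],
  [0.017,0.4,0,0.018,0,0.099,0],
  [0.023,0.533,0,0.024,0,0.132,0],
  [0.023,0.533,0,0.024,0,0.132,0],
])

```text
time_s: 14.45
position: [0.4614, -0.0584, 0.1095]
tcp_rot: [[-0.076, 0.996, -0.055], [0.895, 0.092, 0.436], [0.439, -0.017, -0.898]]
force: [-0.6, -0.6, 7.6]
opening: 0.153
grasp_force: 30.1
```

```bash
python3 lev.py 4 0.7
```

```text
tip depth/across/up mm 24.17 -3.34 3.9 roll 26.09 fwd F [-0.6 -0.5  7.6]
t 14.45 p [ 0.4614 -0.0584  0.1095] F [-0.6 -0.6  7.6] M [-0.04 -0.22  0.3 ] open 0.153 g 30.100185263436288 q [-34.  35. 105.  22.  60. -54.]
axis torque on tool -1.48 simple -0.9
u [0.0418 0.9991 0.0021]
[0.006, 0.133, 0.0, 0.006, -0.0, 0.033, 0]
[0.011, 0.266, 0.001, 0.011, -0.001, 0.066, 0]
[0.017, 0.4, 0.001, 0.018, -0.001, 0.099, 0]
[0.022, 0.533, 0.001, 0.024, -0.001, 0.132, 0]
[0.028, 0.666, 0.001, 0.031, -0.002, 0.164, 0]
[0.033, 0.799, 0.002, 0.039, -0.002, 0.197, 0]
```

Request:
send_rows([
  [0.006,0.133,0,0.006,0,0.033,0],
  [0.011,0.266,0,0.011,0,0.066,0],
  [0.017,0.4,0,0.018,0,0.099,0],
  [0.017,0.4,0,0.018,0,0.099,0],
])

```text
time_s: 14.78
position: [0.4613, -0.0568, 0.1071]
tcp_rot: [[-0.074, 0.996, -0.059], [0.879, 0.093, 0.467], [0.47, -0.018, -0.882]]
force: [-1.6, -2.1, 8.6]
opening: 0.154
grasp_force: 30.1
```

```bash
python3 lev.py 4 0.7
```

```text
tip depth/across/up mm 24.24 -3.53 3.86 roll 28.08 fwd F [-1.9 -1.9  8.6]
t 14.7833 p [ 0.4613 -0.0568  0.1071] F [-1.6 -2.1  8.6] M [-0.05 -0.27  0.28] open 0.154 g 30.085215638391674 q [-35.  36. 104.  23.  62. -55.]
axis torque on tool -1.57 simple -1.03
u [0.0416 0.9991 0.0021]
[0.006, 0.133, 0.0, 0.006, -0.0, 0.033, 0]
[0.011, 0.266, 0.001, 0.011, -0.001, 0.066, 0]
[0.017, 0.4, 0.001, 0.018, -0.001, 0.099, 0]
[0.022, 0.533, 0.001, 0.024, -0.001, 0.132, 0]
[0.028, 0.666, 0.001, 0.031, -0.002, 0.164, 0]
[0.033, 0.799, 0.002, 0.039, -0.002, 0.197, 0]
```

Request:
send_rows([
  [0.006,0.133,0,0.006,0,0.033,0],
  [0.011,0.266,0,0.011,0,0.066,0],
  [0.011,0.266,0,0.011,0,0.066,0],
])

```text
time_s: 15.03
position: [0.4612, -0.0556, 0.1055]
tcp_rot: [[-0.072, 0.995, -0.062], [0.868, 0.093, 0.487], [0.49, -0.018, -0.871]]
force: [-1.0, -1.6, 8.3]
opening: 0.155
grasp_force: 30.1
```

```bash
python3 lev.py 2 0.7
```

```text
tip depth/across/up mm 24.25 -3.68 3.83 roll 29.4 fwd F [-1.2 -1.4  8.3]
t 15.0333 p [ 0.4612 -0.0556  0.1055] F [-1.  -1.6  8.3] M [-0.05 -0.28  0.27] open 0.155 g 30.08856009459123 q [-35.  36. 104.  24.  62. -56.]
axis torque on tool -1.59 simple -0.97
u [0.0415 0.9991 0.0022]
[0.006, 0.133, 0.0, 0.006, -0.0, 0.033, 0]
[0.011, 0.266, 0.001, 0.011, -0.001, 0.066, 0]
[0.017, 0.4, 0.001, 0.018, -0.001, 0.099, 0]
```

Request:
send_rows([
  [0.006,0.133,0,0.006,0,0.033,0],
  [0.011,0.266,0,0.011,0,0.066,0],
  [0.011,0.266,0,0.011,0,0.066,0],
])

```text
time_s: 15.28
position: [0.461, -0.0544, 0.1039]
tcp_rot: [[-0.071, 0.995, -0.064], [0.857, 0.094, 0.507], [0.511, -0.019, -0.86]]
force: [-2.5, -1.6, 7.9]
opening: 0.157
grasp_force: 30.1
```

```bash
python3 lev.py 1.4 0.7
```

```text
tip depth/across/up mm 24.25 -3.78 3.77 roll 30.73 fwd F [-2.7 -1.2  7.9]
t 15.2833 p [ 0.461  -0.0544  0.1039] F [-2.5 -1.6  7.9] M [-0.07 -0.27  0.29] open 0.157 g 30.092363592702895 q [-36.  37. 104.  25.  63. -57.]
axis torque on tool -1.6 simple -0.93
u [0.0415 0.9991 0.0022]
[0.006, 0.14, 0.0, 0.006, -0.0, 0.035, 0]
[0.012, 0.28, 0.001, 0.012, -0.001, 0.069, 0]
```

Request:
send_rows([
  [0.006,0.133,0,0.006,0,0.033,0],
  [0.009,0.2,0,0.009,0,0.05,0],
  [0.009,0.2,0,0.009,0,0.05,0],
])

```text
time_s: 15.53
position: [0.4609, -0.0536, 0.1028]
tcp_rot: [[-0.07, 0.995, -0.066], [0.848, 0.094, 0.521], [0.525, -0.02, -0.851]]
force: [-1.5, -2.0, 7.9]
opening: 0.156
grasp_force: 30.1
```

```bash
python3 lev.py 1.4 0.7
```

```text
tip depth/across/up mm 24.27 -3.89 3.76 roll 31.7 fwd F [-1.7 -1.8  7.9]
t 15.5333 p [ 0.4609 -0.0536  0.1028] F [-1.5 -2.   7.9] M [-0.14 -0.25  0.28] open 0.156 g 30.091766556724906 q [-36.  38. 104.  25.  64. -57.]
axis torque on tool -1.64 simple -0.95
u [0.0413 0.9991 0.0023]
[0.006, 0.14, 0.0, 0.006, -0.0, 0.035, 0]
[0.012, 0.28, 0.001, 0.012, -0.001, 0.069, 0]
```

Request:
send_rows([
  [0.006,0.133,0,0.006,0,0.033,0],
  [0.009,0.2,0,0.009,0,0.05,0],
  [0.009,0.2,0,0.009,0,0.05,0],
])

```text
time_s: 15.78
position: [0.4608, -0.0526, 0.1016]
tcp_rot: [[-0.069, 0.995, -0.068], [0.839, 0.095, 0.536], [0.54, -0.02, -0.842]]
force: [-1.1, -1.7, 8.7]
opening: 0.156
grasp_force: 30.1
```

```bash
python3 lev.py 0.7 0.7
```

```text
tip depth/across/up mm 24.26 -3.96 3.7 roll 32.69 fwd F [-1.3 -1.5  8.7]
t 15.7833 p [ 0.4608 -0.0526  0.1016] F [-1.1 -1.7  8.7] M [-0.17 -0.28  0.32] open 0.156 g 30.09414492873475 q [-36.  38. 104.  26.  65. -58.]
axis torque on tool -1.85 simple -0.98
u [0.0412 0.9991 0.0022]
[0.006, 0.14, 0.0, 0.006, -0.0, 0.035, 0]
```

Request:
send_rows([
  [0.006,0.133,0,0.006,0,0.033,0],
  [0.009,0.2,0,0.009,0,0.05,0],
  [0.009,0.2,0,0.009,0,0.05,0],
])

```text
time_s: 16.03
position: [0.4607, -0.0517, 0.1005]
tcp_rot: [[-0.068, 0.995, -0.07], [0.83, 0.095, 0.55], [0.554, -0.021, -0.832]]
force: [-1.0, -4.2, 8.9]
opening: 0.155
grasp_force: 30.1
```

```bash
python3 lev.py 0.7 0.7
```

```text
tip depth/across/up mm 24.31 -4.08 3.66 roll 33.69 fwd F [-1.6 -4.   8.9]
t 16.0333 p [ 0.4607 -0.0517  0.1005] F [-1.  -4.2  8.9] M [-0.22 -0.22  0.33] open 0.155 g 30.082587890792638 q [-37.  39. 103.  26.  65. -59.]
axis torque on tool -1.76 simple -1.12
u [0.0412 0.9991 0.0022]
[0.006, 0.14, 0.0, 0.006, -0.0, 0.035, 0]
```

Request:
send_rows([
  [0.006,0.133,0,0.006,0,0.033,0],
  [0.009,0.2,0,0.009,0,0.05,0],
  [0.009,0.2,0,0.009,0,0.05,0],
])

```text
time_s: 16.28
position: [0.4606, -0.0507, 0.0994]
tcp_rot: [[-0.066, 0.995, -0.072], [0.82, 0.096, 0.564], [0.569, -0.022, -0.822]]
force: [-1.0, -2.8, 9.0]
opening: 0.155
grasp_force: 30.1
```

```bash
python3 lev.py 0.7 0.7
```

```text
tip depth/across/up mm 24.32 -4.17 3.62 roll 34.68 fwd F [-1.4 -2.6  9. ]
t 16.2833 p [ 0.4606 -0.0507  0.0994] F [-1.  -2.8  9. ] M [-0.16 -0.27  0.29] open 0.155 g 30.083316997624934 q [-37.  39. 103.  27.  66. -59.]
axis torque on tool -1.84 simple -1.04
u [0.0412 0.9991 0.0022]
[0.006, 0.14, 0.0, 0.006, -0.0, 0.035, 0]
```

Request:
send_rows([
  [0.006,0.133,0,0.006,0,0.033,0],
  [0.009,0.2,0,0.009,0,0.05,0],
  [0.009,0.2,0,0.009,0,0.05,0],
])

```text
time_s: 16.53
position: [0.4605, -0.0497, 0.0983]
tcp_rot: [[-0.065, 0.995, -0.074], [0.81, 0.096, 0.578], [0.583, -0.022, -0.812]]
force: [-0.8, -3.0, 9.1]
opening: 0.155
grasp_force: 30.1
```

```bash
python3 lev.py 0.7 0.7; python3 -c "
from wr import *
wcap('w7')"
```

```text
tip depth/across/up mm 24.36 -4.26 3.57 roll 35.67 fwd F [-1.1 -2.9  9.1]
t 16.5333 p [ 0.4605 -0.0497  0.0983] F [-0.8 -3.   9.1] M [-0.21 -0.19  0.3 ] open 0.155 g 30.085754797328264 q [-37.  40. 103.  27.  67. -60.]
axis torque on tool -1.91 simple -1.06
u [0.041  0.9992 0.0022]
[0.006, 0.14, 0.0, 0.006, -0.0, 0.035, 0]
```

Run:
```python
import cv2,numpy as np
def edges(v):
    d=np.abs(np.gradient(cv2.GaussianBlur(v.reshape(-1,1).astype(np.float32),(1,5),0).ravel())); p=[i for i in range(2,len(d)-2) if d[i]==d[i-2:i+3].max() and d[i]>5]; return [(i,round(float(d[i]))) for i in p]
for n in('w4','w6','w7'):
    g=cv2.cvtColor(cv2.imread(f'pics/{n}.png'),cv2.COLOR_BGR2GRAY)
    print(n,'row200',[(i+285,d) for i,d in edges(g[200,285:360])],'row260',[(i+285,d) for i,d in edges(g[260,285:360])],'col390',[(i+70,d) for i,d in edges(g[70:150,390])],'col370',[(i+70,d) for i,d in edges(g[70:150,370])])
cv2.imwrite('pics/cmp.png',np.hstack([cv2.imread(f'pics/{n}.png')[60:280,280:500] for n in('w4','w7')]))
```

```text
w4 row200 [(301, 11), (337, 12)] row260 [(302, 14), (337, 9)] col390 [(78, 5), (81, 6), (87, 19), (104, 5), (122, 17)] col370 [(86, 22), (122, 17)]
w6 row200 [(299, 12), (334, 11), (357, 7)] row260 [(301, 12), (335, 11)] col390 [(86, 25), (102, 6), (122, 33), (147, 16)] col370 [(86, 22), (122, 29), (147, 20)]
w7 row200 [(298, 16), (336, 24)] row260 [(300, 15), (334, 10), (339, 10)] col390 [(82, 28), (102, 15), (123, 23), (129, 20)] col370 [(102, 16), (123, 42)]
```

Run:
```python
import cv2,numpy as np
for n in('w4','w6','w7'):
    g=cv2.GaussianBlur(cv2.cvtColor(cv2.imread(f'pics/{n}.png'),cv2.COLOR_BGR2GRAY),(5,5),0).astype(int)
    print(n)
    for r in(150,180,200,220,240,260): print(' row',r,g[r,290:346:2].tolist())
    for c in(360,380,400,420,440): print(' col',c,g[74:138:2,c].tolist())
```

```text
w4
 row 150 [57, 57, 58, 58, 59, 75, 95, 98, 98, 98, 98, 97, 98, 99, 98, 94, 93, 93, 93, 92, 92, 93, 93, 87, 77, 75, 76, 75]
 row 180 [56, 57, 57, 55, 53, 67, 91, 99, 100, 99, 98, 99, 99, 99, 98, 94, 93, 92, 93, 92, 92, 94, 94, 81, 59, 55, 56, 53]
 row 200 [54, 53, 53, 55, 56, 68, 91, 99, 99, 98, 98, 99, 100, 100, 99, 96, 94, 94, 93, 92, 93, 94, 93, 81, 57, 47, 47, 46]
 row 220 [54, 53, 53, 52, 50, 59, 85, 98, 99, 98, 98, 99, 100, 101, 99, 96, 94, 94, 94, 93, 94, 94, 93, 79, 54, 47, 50, 52]
 row 240 [50, 49, 49, 50, 52, 59, 83, 99, 99, 99, 99, 98, 100, 100, 100, 97, 95, 95, 94, 94, 94, 94, 94, 79, 57, 50, 49, 52]
 row 260 [48, 47, 47, 48, 49, 52, 76, 98, 101, 100, 99, 100, 100, 101, 100, 97, 94, 93, 94, 93, 93, 95, 92, 78, 58, 51, 50, 54]
 col 360 [80, 75, 69, 66, 66, 70, 102, 142, 147, 147, 148, 148, 148, 150, 146, 137, 132, 131, 131, 130, 130, 130, 130, 127, 105, 79, 76, 76, 76, 76, 77, 76]
 col 380 [74, 72, 74, 75, 76, 78, 104, 144, 151, 151, 151, 151, 151, 151, 148, 139, 135, 135, 135, 135, 135, 135, 135, 131, 102, 77, 80, 83, 82, 82, 81, 81]
 col 400 [75, 78, 84, 89, 95, 98, 106
[... 3073 characters left out ...]
, 98, 132, 217, 234, 234, 235, 237, 237, 237]
 col 380 [138, 139, 139, 140, 143, 151, 157, 158, 159, 158, 158, 158, 158, 154, 132, 106, 104, 104, 104, 105, 105, 105, 106, 97, 131, 218, 236, 236, 237, 237, 237, 237]
 col 400 [239, 239, 240, 240, 240, 240, 223, 171, 154, 156, 157, 157, 157, 157, 138, 109, 105, 105, 105, 104, 103, 102, 101, 92, 94, 143, 161, 161, 161, 161, 159, 158]
 col 420 [239, 217, 157, 108, 78, 66, 73, 114, 142, 149, 153, 154, 155, 155, 141, 109, 99, 97, 99, 101, 102, 103, 104, 99, 79, 80, 73, 64, 64, 78, 118, 153]
 col 440 [98, 107, 134, 148, 152, 154, 154, 154, 154, 152, 150, 149, 147, 145, 140, 134, 127, 124, 121, 118, 112, 109, 102, 97, 94, 89, 81, 76, 71, 67, 68, 102]
```

Request:
send_rows([
  [0.003,0.07,0,0.003,0,0.017,0],
  [0.006,0.133,0,0.006,0,0.033,0],
  [0.006,0.133,0,0.006,0,0.033,0],
])

```text
time_s: 16.83
position: [0.4605, -0.0491, 0.0976]
tcp_rot: [[-0.065, 0.995, -0.075], [0.804, 0.096, 0.587], [0.592, -0.022, -0.806]]
force: [-1.5, -3.6, 7.9]
opening: 0.152
grasp_force: 30.1
```

```bash
python3 lev.py 0.7 0.7
```

```text
tip depth/across/up mm 24.36 -4.34 3.55 roll 36.32 fwd F [-2.  -3.4  7.9]
t 16.8333 p [ 0.4605 -0.0491  0.0976] F [-1.5 -3.6  7.9] M [-0.17 -0.18  0.36] open 0.152 g 30.086137066657635 q [-37.  40. 103.  27.  67. -60.]
axis torque on tool -1.68 simple -1.01
u [0.0409 0.9992 0.0022]
[0.006, 0.14, 0.0, 0.006, -0.0, 0.035, 0]
```

Request:
send_rows([
  [0.003,0.07,0,0.003,0,0.017,0],
  [0.006,0.133,0,0.006,0,0.033,0],
  [0.006,0.133,0,0.006,0,0.033,0],
])

```text
time_s: 17.08
position: [0.4604, -0.0484, 0.0969]
tcp_rot: [[-0.064, 0.995, -0.076], [0.797, 0.097, 0.597], [0.601, -0.023, -0.799]]
force: [-1.9, -3.0, 9.4]
opening: 0.16
grasp_force: 30.1
```

```bash
python3 lev.py 0.7 0.7
```

```text
tip depth/across/up mm 24.35 -4.37 3.52 roll 36.98 fwd F [-2.3 -2.7  9.4]
t 17.0833 p [ 0.4604 -0.0484  0.0969] F [-1.9 -3.   9.4] M [-0.2  -0.21  0.35] open 0.16 g 30.087201401884116 q [-37.  40. 103.  28.  67. -60.]
axis torque on tool -1.98 simple -1.05
u [0.0408 0.9992 0.0022]
[0.006, 0.14, 0.0, 0.006, -0.0, 0.035, 0]
```

Request:
send_rows([
  [0.003,0.07,0,0.003,0,0.017,0],
  [0.006,0.133,0,0.006,0,0.033,0],
  [0.009,0.2,0,0.009,0,0.05,0],
  [0.009,0.2,0,0.009,0,0.05,0],
])

```text
time_s: 17.42
position: [0.4602, -0.0474, 0.0958]
tcp_rot: [[-0.062, 0.995, -0.078], [0.786, 0.097, 0.61], [0.615, -0.023, -0.788]]
force: [-1.3, -3.4, 8.7]
opening: 0.158
grasp_force: 30.1
```

```bash
python3 lev.py 0.7 0.7
```

```text
tip depth/across/up mm 24.35 -4.46 3.45 roll 37.98 fwd F [-1.8 -3.2  8.7]
t 17.4167 p [ 0.4602 -0.0474  0.0958] F [-1.3 -3.4  8.7] M [-0.22 -0.25  0.36] open 0.158 g 30.08991028732782 q [-38.  41. 103.  28.  68. -61.]
axis torque on tool -1.91 simple -1.03
u [0.0409 0.9992 0.0021]
[0.006, 0.14, 0.0, 0.006, -0.0, 0.035, 0]
```

Request:
send_rows([
  [0.003,0.07,0,0.003,0,0.017,0],
  [0.006,0.14,0,0.006,0,0.035,0],
  [0.006,0.14,0,0.006,0,0.035,0],
])

```text
time_s: 17.67
position: [0.4601, -0.0466, 0.0951]
tcp_rot: [[-0.061, 0.995, -0.079], [0.779, 0.097, 0.62], [0.624, -0.024, -0.781]]
force: [-1.4, -3.8, 8.1]
opening: 0.157
grasp_force: 30.1
```

```bash
python3 lev.py 0.7 0.7
```

```text
tip depth/across/up mm 24.36 -4.54 3.41 roll 38.67 fwd F [-1.9 -3.5  8.1]
t 17.6667 p [ 0.4601 -0.0466  0.0951] F [-1.4 -3.8  8.1] M [-0.21 -0.23  0.31] open 0.157 g 30.09143386628555 q [-38.  41. 102.  28.  68. -61.]
axis torque on tool -1.8 simple -1.01
u [0.0409 0.9992 0.0022]
[0.006, 0.14, 0.0, 0.006, -0.0, 0.035, 0]
```

Request:
send_rows([
  [0.003,0.07,0,0.003,0,0.017,0],
  [0.006,0.14,0,0.006,0,0.035,0],
  [0.006,0.14,0,0.006,0,0.035,0],
])

```text
time_s: 17.92
position: [0.4601, -0.0459, 0.0944]
tcp_rot: [[-0.06, 0.995, -0.081], [0.771, 0.098, 0.629], [0.634, -0.024, -0.773]]
force: [-1.2, -3.1, 8.4]
opening: 0.158
grasp_force: 30.1
```

```bash
python3 lev.py 0.7 0.7
```

```text
tip depth/across/up mm 24.4 -4.61 3.35 roll 39.36 fwd F [-1.6 -2.9  8.4]
t 17.9167 p [ 0.4601 -0.0459  0.0944] F [-1.2 -3.1  8.4] M [-0.26 -0.28  0.26] open 0.158 g 30.092715950040123 q [-38.  42. 102.  29.  69. -61.]
axis torque on tool -1.94 simple -0.98
u [0.0407 0.9992 0.0022]
[0.006, 0.14, 0.0, 0.006, -0.0, 0.035, 0]
```

Run:
```python
from wr import *
wcap('w8')
g=lambda n:cv2.GaussianBlur(cv2.cvtColor(cv2.imread(f'pics/{n}.png'),cv2.COLOR_BGR2GRAY),(3,3),0).astype(int)
for n in('w6','w7','w8'):
    G=g(n); print(n)
    for r in(170,200,230): print(' L',r,G[r,290:306].tolist(),' R',G[r,326:344].tolist())
    for c in(370,400): print(' top',c,G[78:94,c].tolist(),'ridge',G[98:108,c].tolist(),'bot',G[118:128,c].tolist())
# screw head hex-corner/orientation proxy: phase shift between w7,w8 around the key bend
a=g('w7')[90:200,300:400].astype(np.float32); b=g('w8')[90:200,300:400].astype(np.float32); print(cv2.phaseCorrelate(a,b))
```

```text
w6
 L 170 [49, 49, 50, 51, 53, 54, 58, 69, 84, 96, 100, 101, 100, 99, 98, 98]  R [95, 96, 96, 95, 97, 97, 95, 92, 85, 78, 77, 77, 74, 69, 63, 59, 55, 55]
 L 200 [54, 54, 54, 55, 56, 55, 55, 58, 70, 86, 98, 102, 102, 101, 101, 102]  R [93, 93, 95, 97, 96, 97, 96, 91, 79, 65, 56, 53, 52, 53, 53, 51, 49, 48]
 L 230 [52, 52, 52, 51, 49, 49, 49, 48, 51, 65, 84, 97, 101, 101, 102, 102]  R [93, 93, 94, 94, 95, 96, 96, 96, 90, 78, 65, 60, 61, 64, 66, 69, 70, 68]
 top 370 [231, 230, 230, 229, 229, 229, 225, 207, 177, 157, 152, 153, 152, 152, 152, 152] ridge [151, 152, 153, 149, 144, 139, 135, 133, 133, 133] bot [136, 134, 132, 146, 183, 215, 226, 227, 227, 227]
 top 400 [235, 235, 235, 235, 235, 236, 236, 228, 203, 169, 151, 147, 147, 146, 145, 145] ridge [147, 147, 147, 147, 143, 136, 131, 130, 130, 129] bot [130, 129, 127, 136, 172, 215, 235, 236, 235, 235]
w7
 L 170 [81, 80, 80, 79, 78, 79, 92, 113, 129, 135, 136, 135, 136, 137, 136, 135]  R [127, 127, 127, 128, 128, 125, 128, 145, 170, 192, 207, 216, 221, 226, 231, 235, 238, 239]
 L 200 [75, 75, 76, 78, 79, 77, 77, 88, 108, 126, 135, 137,
[... 966 characters left out ...]
, 126, 125, 118, 109, 117, 147, 177, 198, 211, 218, 222, 227, 231, 235]
 L 230 [73, 75, 76, 75, 76, 77, 78, 80, 90, 109, 126, 135, 137, 137, 136, 136]  R [127, 126, 126, 127, 127, 126, 125, 119, 107, 106, 128, 157, 181, 199, 211, 217, 222, 227]
 top 370 [155, 155, 156, 157, 158, 158, 156, 155, 156, 158, 160, 159, 159, 159, 159, 160] ridge [162, 163, 162, 153, 134, 111, 97, 93, 93, 93] bot [102, 100, 93, 91, 119, 176, 219, 233, 234, 234]
 top 400 [241, 241, 241, 241, 241, 242, 242, 241, 233, 206, 174, 158, 156, 157, 157, 157] ridge [159, 159, 159, 155, 139, 115, 102, 100, 102, 102] bot [97, 96, 91, 80, 73, 82, 96, 103, 105, 104]
((0.006664586806387263, 0.2609418636740344), 0.5287215830485026)
```

Request:
send_rows([
  [0.003,0.07,0,0.003,0,0.017,0],
  [0.006,0.14,0,0.006,0,0.035,0],
  [0.006,0.14,0,0.006,0,0.035,0],
])

```text
time_s: 18.22
position: [0.46, -0.0452, 0.0937]
tcp_rot: [[-0.059, 0.995, -0.082], [0.763, 0.098, 0.638], [0.643, -0.025, -0.765]]
force: [-1.7, -3.9, 8.5]
opening: 0.156
grasp_force: 30.1
```

```bash
python3 lev.py 0.7 0.7|head -3
```

```text
tip depth/across/up mm 24.39 -4.67 3.3 roll 40.06 fwd F [-2.2 -3.6  8.5]
t 18.2167 p [ 0.46   -0.0452  0.0937] F [-1.7 -3.9  8.5] M [-0.3  -0.24  0.36] open 0.156 g 30.094793708310412 q [-38.  42. 102.  29.  69. -62.]
axis torque on tool -1.98 simple -1.03
```

Request:
send_rows([
  [0.003,0.07,0,0.003,0,0.017,0],
  [0.006,0.14,0,0.006,0,0.035,0],
  [0.006,0.14,0,0.006,0,0.035,0],
])

```text
time_s: 18.47
position: [0.4599, -0.0444, 0.093]
tcp_rot: [[-0.058, 0.995, -0.083], [0.756, 0.098, 0.648], [0.652, -0.025, -0.757]]
force: [-1.7, -4.4, 8.6]
opening: 0.157
grasp_force: 30.1
```

```bash
python3 lev.py 0.7 0.7|head -3
```

```text
tip depth/across/up mm 24.39 -4.72 3.27 roll 40.76 fwd F [-2.3 -4.1  8.6]
t 18.4667 p [ 0.4599 -0.0444  0.093 ] F [-1.7 -4.4  8.6] M [-0.27 -0.26  0.33] open 0.157 g 30.096408077611105 q [-38.  42. 102.  29.  70. -62.]
axis torque on tool -1.97 simple -1.06
```

```bash
cat > pit.py <<'E'
from wr import *
def sub(v,lo,hi):  # strongest-gradient subpixel position
    d=np.abs(np.diff(v))[lo:hi]; k=np.argmax(d); a=max(k-2,0); w=d[a:k+3]-d[a:k+3].min(); return lo+.5+(w*np.arange(a,a+len(w))).sum()/w.sum()
def pitch(n):
    s_,c=pickle.load(open(n+'.pkl','rb')); g=cv2.GaussianBlur(cv2.cvtColor(c['image'],cv2.COLOR_BGR2GRAY),(1,9),0).astype(float); K=c['intrinsics'];T=c['T_tool_cam']
    X=[];Z=[];W=[]
    for r in range(160,272,3):
        l=sub(g[r],292,308); rr=sub(g[r],328,342); P=[]
        for x in(l,rr):
            v=np.array([x-K[0,2],r-K[1,2]]);q=np.hypot(*v);th=q/K[0,0];P.append(T[:3,:3]@np.r_[np.sin(th)*v/q,np.cos(th)])
        t=.014/abs(P[1][1]/P[1][2]-P[0][1]/P[0][2])  # z distance from camera
        m=(P[0]/P[0][2]+P[1]/P[1][2])/2; X.append(T[0,3]+m[0]*t);Z.append(T[2,3]+t+.004);W.append(rr-l)
    X,Z=np.array(X),np.array(Z); k=np.abs(Z-np.median(Z))<.012; f=np.polyfit(X[k],Z[k],1)
    k=k&(np.abs(Z-np.polyval(f,X))<.004); f=np.polyfit(X[k],Z[k],1)
    print(n,k.sum(),'pitch deg',np.degrees(np.arctan(f[0])).round(2),'z at grasp',f[1].round(4),'z at bend',np.polyval(f,.0885).round(4),'res',np.std(Z[k]-np.polyval(f,X[k])).round(4),'med width',np.median(W).round(2))
E
python3 -c "
from pit import *
for n in('w3','w4','w5','w6','w7','w8'): pitch(n)"
```

```text
w3 36 pitch deg 0.8 z at grasp -0.0159 z at bend -0.0147 res 0.0007 med width 35.72
w4 38 pitch deg 1.91 z at grasp -0.0168 z at bend -0.0139 res 0.0008 med width 35.72
w5 38 pitch deg 0.11 z at grasp -0.0156 z at bend -0.0154 res 0.0009 med width 35.56
w6 38 pitch deg 0.4 z at grasp -0.0159 z at bend -0.0153 res 0.001 med width 35.7
w7 23 pitch deg 14.18 z at grasp -0.033 z at bend -0.0107 res 0.0012 med width 37.12
w8 29 pitch deg 17.92 z at grasp -0.0359 z at bend -0.0072 res 0.0014 med width 37.01
```

Request:
send_rows([
  [0.004,0.1,0,0.004,0,0.025,0],
  [0.008,0.19,0,0.008,0,0.047,0],
  [0.008,0.19,0,0.008,0,0.047,0],
])

```text
time_s: 18.72
position: [0.4598, -0.0433, 0.092]
tcp_rot: [[-0.057, 0.995, -0.085], [0.745, 0.099, 0.66], [0.665, -0.025, -0.746]]
force: [-0.6, -5.2, 8.2]
opening: 0.16
grasp_force: 30.1
```

```bash
cat >> lev.py <<'E'
    w=np.array(s['position'])+np.array(s['tcp_rot'])@TIP-M2; k=-np.array(s['tcp_rot'])[:,0]; r=np.arctan2(-k[2],-(k@YP)); a=r-np.radians(1.49)
    ex=np.array([w@YP*1e3+.77+2.92*np.sin(a), w[2]*1e3-2.92*np.cos(a)]); print('PERP defl',(-ex[0]*np.sin(r)+ex[1]*np.cos(r)).round(3))
E
python3 lev.py 0.7 0.7
```

```text
tip depth/across/up mm 24.42 -4.8 3.2 roll 41.72 fwd F [-1.3 -5.1  8.2]
t 18.7167 p [ 0.4598 -0.0433  0.092 ] F [-0.6 -5.2  8.2] M [-0.24 -0.26  0.39] open 0.16 g 30.099730961133577 q [-39.  43. 102.  29.  70. -63.]
axis torque on tool -1.85 simple -1.1
u [0.0407 0.9992 0.0023]
[0.006, 0.14, 0.0, 0.006, -0.0, 0.035, 0]
PERP defl 2.153
```

Request:
send_rows([
  [0.004,0.1,0,0.004,0,0.025,0],
  [0.008,0.2,0,0.009,0,0.05,0],
  [0.008,0.2,0,0.009,0,0.05,0],
])

```text
time_s: 18.97
position: [0.4598, -0.0423, 0.0911]
tcp_rot: [[-0.056, 0.995, -0.086], [0.733, 0.099, 0.673], [0.678, -0.026, -0.735]]
force: [-1.0, -5.0, 8.9]
opening: 0.155
grasp_force: 30.0
```

```bash
python3 lev.py 0.7 0.7; python3 -c "
from pit import *
wcap('w9')
g=cv2.GaussianBlur(cv2.cvtColor(cv2.imread('pics/w9.png'),cv2.COLOR_BGR2GRAY),(3,3),0).astype(int)
for r in(170,200,230): print(' L',r,g[r,292:304].tolist(),' R',g[r,328:344].tolist())
for c in(380,400): print(c,g[82:94,c].tolist(),g[98:108,c].tolist(),g[118:130,c].tolist())
"
```

```text
tip depth/across/up mm 24.51 -4.98 3.18 roll 42.71 fwd F [-1.6 -4.8  8.9]
t 18.9667 p [ 0.4598 -0.0423  0.0911] F [-1.  -5.   8.9] M [-0.23 -0.24  0.36] open 0.155 g 30.042831580630605 q [-39.  43. 102.  30.  71. -63.]
axis torque on tool -1.99 simple -1.11
u [0.0406 0.9992 0.0025]
[0.006, 0.14, 0.0, 0.006, -0.0, 0.035, 0]
PERP defl 2.277
 L 170 [72, 74, 75, 80, 94, 115, 129, 134, 135, 134, 134, 135]  R [127, 127, 126, 127, 137, 163, 190, 209, 219, 223, 227, 231, 235, 238, 240, 240]
 L 200 [86, 86, 84, 83, 86, 97, 116, 130, 135, 135, 135, 135]  R [126, 127, 128, 126, 119, 118, 134, 157, 176, 195, 212, 221, 225, 229, 233, 237]
 L 230 [71, 71, 72, 73, 74, 78, 90, 110, 127, 134, 136, 136]  R [127, 127, 128, 128, 126, 121, 116, 122, 145, 172, 192, 206, 215, 221, 225, 229]
380 [181, 186, 189, 191, 187, 175, 164, 162, 161, 161, 161, 160] [160, 158, 157, 150, 131, 109, 96, 92, 91, 90] [99, 98, 91, 80, 86, 117, 148, 161, 162, 161, 160, 157]
400 [247, 245, 243, 243, 236, 211, 179, 160, 159, 160, 160, 160] [161, 161, 160, 155, 138, 115, 101, 99, 100, 100] [96, 95, 88, 78, 84, 111, 137, 141, 128, 113, 106, 105]
```

Request:
send_rows([
  [0.002,0.05,0,0.002,0,0.0125,0],
  [0.004,0.1,0,0.004,0,0.025,0],
  [0.004,0.1,0,0.004,0,0.025,0],
])

```text
time_s: 19.27
position: [0.4597, -0.0419, 0.0907]
tcp_rot: [[-0.055, 0.995, -0.087], [0.728, 0.099, 0.679], [0.684, -0.026, -0.729]]
force: [-2.0, -5.1, 9.6]
opening: 0.158
grasp_force: 30.1
```

```bash
python3 lev.py 0.7 0.7
```

```text
tip depth/across/up mm 24.53 -5.13 3.27 roll 43.17 fwd F [-2.7 -4.8  9.6]
t 19.2667 p [ 0.4597 -0.0419  0.0907] F [-2.  -5.1  9.6] M [-0.23 -0.23  0.39] open 0.158 g 30.06209335741687 q [-39.  44. 102.  30.  71. -63.]
axis torque on tool -2.11 simple -1.14
u [0.0403 0.9992 0.0026]
[0.006, 0.14, 0.0, 0.006, -0.0, 0.035, 0]
PERP defl 2.454
```

Request:
send_rows([
  [0.002,0.05,0,0.002,0,0.0125,0],
  [0.004,0.09,0,0.004,0,0.022,0],
  [0.004,0.09,0,0.004,0,0.022,0],
  [0.004,0.09,0,0.004,0,0.022,0],
])

```text
time_s: 19.6
position: [0.4598, -0.0415, 0.0904]
tcp_rot: [[-0.055, 0.995, -0.087], [0.723, 0.1, 0.684], [0.689, -0.026, -0.724]]
force: [-2.3, -7.1, 8.9]
opening: 0.154
grasp_force: 30.1
```

```bash
python3 lev.py 0.7 0.7
```

```text
tip depth/across/up mm 24.6 -5.29 3.34 roll 43.6 fwd F [-3.2 -6.8  8.9]
t 19.6 p [ 0.4598 -0.0415  0.0904] F [-2.3 -7.1  8.9] M [-0.25 -0.23  0.37] open 0.154 g 30.082134964518445 q [-39.  44. 102.  30.  72. -63.]
axis torque on tool -1.95 simple -1.23
u [0.0402 0.9992 0.0028]
[0.006, 0.14, 0.0, 0.006, -0.0, 0.035, 0]
PERP defl 2.615
```

Request:
send_rows([
  [0.003,0.07,0,0.003,0,0.017,0],
  [0.006,0.14,0,0.006,0,0.035,0],
  [0.006,0.14,0,0.006,0,0.035,0],
  [0.006,0.14,0,0.006,0,0.035,0],
])

```text
time_s: 19.93
position: [0.4598, -0.0409, 0.0899]
tcp_rot: [[-0.054, 0.995, -0.088], [0.714, 0.1, 0.693], [0.698, -0.026, -0.716]]
force: [-1.7, -7.8, 11.6]
opening: 0.159
grasp_force: 30.1
```

```bash
python3 lev.py -6.5 1.3
```

```text
tip depth/across/up mm 24.71 -5.55 3.43 roll 44.29 fwd F [-2.7 -7.6 11.6]
t 19.9333 p [ 0.4598 -0.0409  0.0899] F [-1.7 -7.8 11.6] M [-0.23 -0.24  0.34] open 0.159 g 30.10074027791063 q [-39.  44. 101.  30.  72. -64.]
axis torque on tool -2.34 simple -1.42
u [0.04   0.9992 0.0031]
[-0.01, -0.26, -0.001, -0.01, 0.001, -0.065, 0]
[-0.021, -0.52, -0.002, -0.018, 0.001, -0.13, 0]
[-0.031, -0.779, -0.002, -0.025, 0.002, -0.195, 0]
[-0.042, -1.039, -0.003, -0.03, 0.002, -0.26, 0]
[-0.052, -1.299, -0.004, -0.034, 0.002, -0.325, 0]
PERP defl 2.87
```

Request:
send_rows([
  [-0.01,-0.26,0,-0.01,0,-0.065,0],
  [-0.021,-0.52,0,-0.018,0,-0.13,0],
  [-0.031,-0.78,0,-0.025,0,-0.195,0],
  [-0.042,-1.04,0,-0.03,0,-0.26,0],
  [-0.042,-1.04,0,-0.03,0,-0.26,0],
  [-0.042,-1.04,0,-0.03,0,-0.26,0],
])

```text
time_s: 20.43
position: [0.4594, -0.0451, 0.0938]
tcp_rot: [[-0.059, 0.995, -0.082], [0.773, 0.098, 0.627], [0.631, -0.026, -0.775]]
force: [-0.5, -3.1, 3.7]
opening: 0.155
grasp_force: 29.9
```

```bash
python3 lev.py -2 1; python3 -c "
from go import *
print(np.array(s['tcp_rot']).T@XP, np.array(s['tcp_rot']))"
```

```text
tip depth/across/up mm 23.91 -3.49 2.48 roll 39.2 fwd F [-0.9 -3.   3.7]
t 20.4333 p [ 0.4594 -0.0451  0.0938] F [-0.5 -3.1  3.7] M [-0.51 -0.14  0.31] open 0.155 g 29.93654240621254 q [-38.  42. 103.  28.  69. -61.]
axis torque on tool -1.46 simple -0.72
u [0.042  0.9991 0.0005]
[-0.008, -0.2, -0.0, -0.007, 0.0, -0.05, 0]
[-0.017, -0.4, -0.0, -0.014, 0.001, -0.099, 0]
PERP defl 0.722
[0.042  0.9991 0.0005] [[-0.0594  0.9949 -0.082 ]
 [ 0.7731  0.0978  0.6267]
 [ 0.6315 -0.0261 -0.775 ]]
```

Request:
send_rows([
  [-0.008,-0.2,0,-0.007,0,-0.05,0],
  [-0.017,-0.4,0,-0.014,0,-0.099,0],
  [-0.024,-0.6,0,-0.02,0,-0.149,0],
  [-0.024,-0.6,0,-0.02,0,-0.149,0],
  [-0.024,-0.6,0,-0.02,0,-0.149,0],
])

```text
time_s: 20.85
position: [0.4587, -0.0472, 0.0963]
tcp_rot: [[-0.062, 0.995, -0.079], [0.804, 0.097, 0.587], [0.592, -0.027, -0.806]]
force: [-0.5, -2.4, -1.6]
opening: 0.159
grasp_force: 29.9
```

```bash
python3 lev.py -2 1; python3 -c "
from go import *
print(np.array(s['tcp_rot']).T@XP)"
```

```text
tip depth/across/up mm 23.15 -2.22 1.94 roll 36.3 fwd F [-0.8 -2.3 -1.6]
t 20.85 p [ 0.4587 -0.0472  0.0963] F [-0.5 -2.4 -1.6] M [-0.72 -0.11  0.15] open 0.159 g 29.883958870195784 q [-37.  40. 103.  27.  67. -60.]
axis torque on tool -0.86 simple -0.36
u [ 0.0432  0.9991 -0.0016]
[-0.009, -0.2, 0.0, -0.007, 0.0, -0.05, 0]
[-0.017, -0.4, 0.001, -0.014, 0.0, -0.099, 0]
PERP defl -0.496
[ 0.0432  0.9991 -0.0016]
```

Request:
send_rows([
  [-0.008,-0.2,0,-0.007,0,-0.05,0],
  [-0.008,-0.2,0,-0.007,0,-0.05,0],
  [-0.008,-0.2,0,-0.01,-0.06,-0.05,0],
  [-0.008,-0.2,0,-0.012,-0.12,-0.05,0],
  [-0.008,-0.2,0,-0.014,-0.18,-0.05,0],
  [-0.008,-0.2,0,-0.014,-0.18,-0.05,0],
])

```text
time_s: 21.35
position: [0.4553, -0.0482, 0.0982]
tcp_rot: [[-0.061, 0.996, -0.072], [0.813, 0.091, 0.576], [0.58, -0.024, -0.814]]
force: [6.0, 2.8, -0.3]
opening: 0.161
grasp_force: 30.0
```

```bash
python3 lev.py -2 1; python3 -c "
from go import *
print(np.array(s['tcp_rot']).T@XP)"
```

```text
tip depth/across/up mm 19.77 -2.14 3.16 roll 35.47 fwd F [ 6.3  2.  -0.3]
t 21.35 p [ 0.4553 -0.0482  0.0982] F [ 6.   2.8 -0.3] M [-0.06 -0.76 -0.79] open 0.161 g 30.01639047419303 q [-37.  39. 104.  27.  66. -60.]
axis torque on tool -0.73 simple -0.18
u [0.0456 0.999  0.0036]
[-0.009, -0.2, -0.001, -0.008, 0.001, -0.05, 0]
[-0.018, -0.4, -0.001, -0.014, 0.001, -0.099, 0]
PERP defl 0.453
[0.0456 0.999  0.0036]
```

Request:
send_rows([
  [-0.009,-0.2,0,-0.008,0,-0.05,0],
  [-0.018,-0.4,0,-0.014,0,-0.099,0],
  [-0.018,-0.4,0,-0.014,0,-0.099,0],
  [-0.018,-0.4,0,-0.017,-0.06,-0.099,0],
  [-0.018,-0.4,0,-0.02,-0.12,-0.099,0],
  [-0.018,-0.4,0,-0.023,-0.18,-0.099,0],
  [-0.018,-0.4,0,-0.023,-0.18,-0.099,0],
])

```text
time_s: 21.93
position: [0.4477, -0.0516, 0.0998]
tcp_rot: [[-0.065, 0.995, -0.074], [0.833, 0.095, 0.546], [0.55, -0.026, -0.835]]
force: [0.9, -0.8, -2.1]
opening: 0.159
grasp_force: 29.9
```

```bash
python3 lev.py -2 1; python3 -c "
from go import *
print(np.array(s['tcp_rot']).T@XP)"
```

```text
tip depth/across/up mm 11.67 -1.95 2.28 roll 33.41 fwd F [ 0.7 -0.9 -2.1]
t 21.9333 p [ 0.4477 -0.0516  0.0998] F [ 0.9 -0.8 -2.1] M [-0.54 -0.29 -0.12] open 0.159 g 29.89187260129256 q [-37.  38. 105.  26.  64. -59.]
axis torque on tool -0.68 simple -0.25
u [ 0.0438  0.999  -0.0023]
[-0.009, -0.2, 0.0, -0.007, 0.0, -0.05, 0]
[-0.018, -0.4, 0.001, -0.014, 0.0, -0.099, 0]
PERP defl -0.365
[ 0.0438  0.999  -0.0023]
```

Request:
send_rows([
  [0,0,0,-0.004,-0.1,0,0],
  [0,0,0,-0.009,-0.2,0,0],
  [0,0,0,-0.013,-0.3,0,0],
  [0,0,0,-0.018,-0.4,0,0],
  [0,0,0,-0.026,-0.6,0,0],
  [0,0,0,-0.04,-0.9,0,0],
  [0,0,0,-0.053,-1.2,0,0],
  [0,0,0,-0.066,-1.5,0,0],
  [0,0,0,-0.066,-1.5,0,0],
])

```text
time_s: 22.68
position: [0.4012, -0.057, 0.1001]
tcp_rot: [[-0.064, 0.995, -0.075], [0.832, 0.095, 0.547], [0.551, -0.028, -0.834]]
force: [-0.6, -0.1, -3.2]
opening: 0.152
grasp_force: 29.9
```

Run:
```python
from go import *
loc(s); st()
# lay: tool vertical, key long axis along ... compute candidates; grasp point above table
for g,yaw in(([.43,-.12,.12],-83),([.43,-.13,.0085+.0025],-83)):
    Rt=Rkey(yaw,0); print(g,row(np.array(g),Rt,s))
```

```text
tip depth/across/up mm -34.94 -1.39 2.6 roll 33.5 fwd F [-0.6  0.  -3.2]
t 22.6833 p [ 0.4012 -0.057   0.1001] F [-0.6 -0.1 -3.2] M [-0.73 -0.18 -0.02] open 0.152 g 29.87472876906395 q [-41.  37. 111.  24.  62. -63.]
[0.43, -0.12, 0.12] [-0.217, -6.698, -0.392, -1.792, 0.753, -1.246]
[0.43, -0.13, 0.011000000000000001] [-0.217, -6.698, -0.392, -4.072, 0.822, 1.601]
```

Run:
```python
from go import *
print(row(np.array([.402,-.17,.09]),Rkey(-83,0),s))
```

```text
[-0.217, -6.698, -0.392, -3.67, -0.306, -1.253]
```

Request:
send_rows([
  [-0.217,-6.7,-0.392,-3.67,-0.306,-1.253,0],
  [-0.217,-6.7,-0.392,-3.67,-0.306,-1.253,0],
  [-0.217,-6.7,-0.392,-3.67,-0.306,-1.253,0],
  [-0.217,-6.7,-0.392,-3.67,-0.306,-1.253,0],
  [-0.217,-6.7,-0.392,-3.67,-0.306,-1.253,0],
  [-0.217,-6.7,-0.392,-3.67,-0.306,-1.253,0],
  [-0.217,-6.7,-0.392,-3.67,-0.306,-1.253,0],
  [-0.217,-6.7,-0.392,-3.67,-0.306,-1.253,0],
  [-0.217,-6.7,-0.392,-3.67,-0.306,-1.253,0],
])

```text
time_s: 23.43
position: [0.4056, -0.1718, 0.071]
tcp_rot: [[-0.121, 0.993, 0.004], [0.993, 0.121, -0.002], [-0.002, 0.004, -1.0]]
force: [-0.3, -0.1, -3.9]
opening: 0.154
grasp_force: 29.9
```

```bash
python3 -c "
from pit import *
st(); wcap('w10'); pitch('w10'); print(row([.402,-.17,.03],Rkey(-83,0),s))"
```

```text
t 23.4333 p [ 0.4056 -0.1718  0.071 ] F [-0.3 -0.1 -3.9] M [-0.18 -0.07  0.06] open 0.154 g 29.914616140304133 q [-38.  33. 116.   0.  31. -45.]
w10 35 pitch deg 4.63 z at grasp -0.0167 z at bend -0.0095 res 0.001 med width 35.18
[0.04, 0.025, -0.011, 0.079, -0.118, 1.998]
```

Request:
send_rows([
  [0,0.92,0,0,0,0.5,0],
  [0,0.92,0,0,0,1.2,0],
  [0,0.92,0,0,0,1.7,0],
  [0,0.92,0,0,0,2.0,0],
  [0,0.92,0,0,0,2.1,0],
  [0,0.92,0,0,0,2.2,0],
  [0,0.92,0,0,0,2.24,0],
  [0,0.92,0,0,0,2.24,0],
])

```text
time_s: 24.15
position: [0.4051, -0.1709, 0.0041]
tcp_rot: [[-0.122, 0.993, -0.006], [0.989, 0.122, 0.077], [0.077, 0.003, -0.997]]
force: [0.7, -0.1, -3.3]
opening: 0.152
grasp_force: 29.9
```

```bash
python3 -c "
from pit import *
st(); print(s['tcp_rot'])"
```

```text
t 24.15 p [ 0.4051 -0.1709  0.0041] F [ 0.7 -0.1 -3.3] M [-0.18 -0.06  0.02] open 0.152 g 29.915372002869844 q [-40.  42. 116.   7.  26. -53.]
[[-0.122   0.9925 -0.0065]
 [ 0.9895  0.1222  0.0772]
 [ 0.0774  0.003  -0.997 ]]
```

Request:
send_rows([
  [0,0,0,0,0,0,0.3],
  [0,0,0,0,0,0,0.5],
  [0,0,0,0,0,0,0.5],
  [0,0,0,0,0,0,0.5],
  [0,0,0,0,0,0,0.5],
  [0,0,0,0,0,0,0.5],
  [0,0,0,0,0,-0.5,0.5],
  [0,0,0,0,0,-1.5,0.5],
  [0,0,0,0,0,-2.5,0.5],
  [0,0,0,0,0,-3.5,0.5],
  [0,0,0,0,0,-4,0.5],
  [0,0,0,0,0,-4,0.5],
])

```text
time_s: 25.15
position: [0.4075, -0.1816, 0.1264]
tcp_rot: [[-0.122, 0.992, -0.001], [0.99, 0.122, 0.073], [0.072, 0.008, -0.997]]
force: [0.9, -0.2, 0.6]
opening: 0.501
grasp_force: 0.0
```

```bash
python3 -c "
from pit import *
st(); wcap('w11')
g=cv2.cvtColor(cv2.imread('pics/w11.png'),cv2.COLOR_BGR2GRAY)
hsv=cv2.cvtColor(cv2.imread('pics/w11.png'),cv2.COLOR_BGR2HSV)
v=hsv[...,2]
m=((v>85)&(v<200)&(hsv[...,1]<70)).astype(np.uint8); m[285:]=0
m=cv2.morphologyEx(m,cv2.MORPH_OPEN,np.ones((5,5)))
n,L,S,C=cv2.connectedComponentsWithStats(m)
for i in range(1,n):
    if S[i,4]>300: print(S[i],C[i].round(), [onz('w11',(S[i,0]+a*S[i,2],S[i,1]+b*S[i,3]),.008)[:2].round(3).tolist() for a,b in((0,0),(1,0),(0,1),(1,1))])
cv2.imwrite('pics/mask.png',m*255)
for c in(330,350): print(v[60:280:4,c].tolist())
"
```

```text
t 25.15 p [ 0.4075 -0.1816  0.1264] F [ 0.9 -0.2  0.6] M [-0.1  -0.11  0.04] open 0.501 g 0.0 q [-41.  27. 111.   4.  45. -51.]
[   0    0   93  184 6684] [51. 76.] [[0.033, 0.04], [0.177, 0.015], [0.076, -0.162], [0.205, -0.155]]
[ 421    0  155   58 6536] [504.  23.] [[0.464, 0.026], [0.622, 0.082], [0.468, -0.026], [0.621, 0.018]]
[  9  16  20  39 365] [17. 35.] [[0.058, 0.017], [0.092, 0.011], [0.072, -0.029], [0.105, -0.032]]
[211  51  38  46 970] [234.  67.] [[0.303, -0.039], [0.334, -0.038], [0.309, -0.077], [0.339, -0.075]]
[624  87  16  70 859] [633. 120.] [[0.689, 0.01], [0.716, 0.019], [0.697, -0.061], [0.724, -0.055]]
[360 108  44  19 718] [383. 117.] [[0.425, -0.075], [0.459, -0.069], [0.427, -0.089], [0.461, -0.084]]
[134 145  28  19 440] [146. 155.] [[0.245, -0.119], [0.271, -0.118], [0.246, -0.135], [0.273, -0.133]]
[441 158  83  73 957] [488. 196.] [[0.494, -0.103], [0.571, -0.089], [0.504, -0.161], [0.583, -0.151]]
[   0  181   41  104 3951] [ 19. 234.] [[0.076, -0.159], [0.14, -0.156], [0.063, -0.274], [0.133, -0.261]]
[525 188  68  17 494] [556. 195.] [[0.576, -0.114], [0.657, -0.1], [0.579, -0.129], [0.661, -0.116]]
[ 528  213  112   72 4359] [598. 250.] [[0.584, -0.135], [0.738, -0.112], [0.602, -0.2], [0.77, -0.19]]
[404 236  33  49 531] [421. 260.] [[0.473, -0.169], [0.501, -0.166], [0.481, -0.21], [0.51, -0.207]]
[55, 57, 51, 57, 53, 38, 36, 39, 37, 40, 41, 38, 40, 79, 74, 73, 74, 74, 44, 36, 30, 42, 31, 36, 38, 32, 31, 36, 31, 43, 38, 53, 35, 32, 40, 41, 29, 34, 46, 49, 43, 31, 41, 40, 49, 51, 51, 50, 51, 48, 46, 49, 40, 50, 41]
[59, 53, 48, 51, 48, 53, 56, 59, 60, 64, 63, 61, 72, 79, 75, 75, 74, 35, 39, 40, 39, 39, 40, 36, 34, 34, 33, 36, 39, 40, 39, 38, 41, 40, 38, 38, 48, 43, 44, 52, 58, 41, 42, 41, 47, 37, 39, 36, 41, 39, 53, 57, 45, 44, 54]
```

```bash
python3 -c "
from rig import bot
print(bot.hand_in())"
```

```text
the job is handed in; nothing more can be done
None
```

I drew the key out, reseated it by its short arm, levered the screw clockwise until it came up solid, and laid the key on the bare worktop right of the press. The job is handed in at about 25 s. "Solid" was judged from the sharp rise in lever force, and the key's resting place from one wrist-camera measurement. I did not re-measure the glass, lemon and mug at the end, and hand-in returned no verdict.

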